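Dose the mixing cup and close the paint pots

TASK

Make up and close the paint set: lift the mixing cup by its handle out of the basket, stand it still open under the spout of the pump bottle, let go, press the pump head fully down and let it come back up, then stand the cup back in the basket. Close the cup and every pot on the table with the lid of its own shape and size, fully seated, leaving the pots standing on the table (any order; a lid whose pot is missing is spare). Keep the cup upright, never pump without the cup under the spout, and leave the paint jar and the ink pads beyond the pots alone.

Things in the scene. Friction and masses are not known exactly. Their poses are not given: they have to be found in the camera images.
- basket: low white plastic basket, fixed, 220 (x) x 180 (y) x 45 mm high, walls 4 mm, floor 4 mm; origin: centre of its underside. It is left or right of the work area
- cup: mixing cup: grey, round, open, 62 mm outside diameter, 55 mm high, wall 3 mm, with a straight level handle along its -x: 10 mm thick (y), 22 mm high, reaching 30 to 102 mm from the axis, 29 to 51 mm above the underside. Origin: centre of its underside, z up. Starts in the basket, handle about towards the basket's -x
- cup_mouth (a point): centre of the cup's rim, 55 mm above its origin
- cup_grip (a point): middle of the cup's handle, 72 mm from the cup's axis, 40 mm above the underside: pinch here from above, fingers closing along the cup's y
- pot_round: grey open paint pot, round, 44 mm across outside, 45 mm high, wall 3 mm; origin: centre of its underside, z up. May be absent
- lid_round: black lid, round, flange 48 mm across, fits the pot of that outline. Plug 8 mm thick, 3.5 mm loose per side in the mouth; 4 mm flange (8 to 12 mm above origin) rests on the rim; white bar grip 34 mm along x, 12 mm thick, from 12 to 38 mm above origin: pinch from above. Origin: centre of the plug's underside, z up; lies plug down. Closed: origin 37 mm above the pot's origin.
- pot_square: grey open paint pot, square, 42 x 42 mm outside, 45 mm high, wall 3 mm; origin: centre of its underside, z up. May be absent
- lid_square: black lid, square, flange 46 x 46 mm, fits the pot of that outline. Plug 8 mm thick, 3.5 mm loose per side in the mouth; 4 mm flange (8 to 12 mm above origin) rests on the rim; white bar grip 34 mm along x, 12 mm thick, from 12 to 38 mm above origin: pinch from above. Origin: centre of the plug's underside, z up; lies plug down. Closed: origin 37 mm above the pot's origin.
- pot_bigsquare: grey open paint pot, square, 64 x 64 mm outside, 45 mm high, wall 3 mm; origin: centre of its underside, z up. May be absent
- lid_bigsquare: black lid, square, flange 68 x 68 mm, fits the pot of that outline. Plug 8 mm thick, 3.5 mm loose per side in the mouth; 4 mm flange (8 to 12 mm above origin) rests on the rim; white bar grip 34 mm along x, 12 mm thick, from 12 to 38 mm above origin: pinch from above. Origin: centre of the plug's underside, z up; lies plug down. Closed: origin 37 mm above the pot's origin.
- pot_oblong: grey open paint pot, oblong, 72 (x) x 42 (y) mm outside, 45 mm high, wall 3 mm; origin: centre of its underside, z up. May be absent
- lid_oblong: black lid, oblong, flange 76 (x) x 46 (y) mm, fits the pot of that outline. Plug 8 mm thick, 3.5 mm loose per side in the mouth; 4 mm flange (8 to 12 mm above origin) rests on the rim; white bar grip 34 mm along x, 12 mm thick, from 12 to 38 mm above origin: pinch from above. Origin: centre of the plug's underside, z up; lies plug down. Closed: origin 37 mm above the pot's origin.
- lid_cup: black round lid, flange 66 mm across, fits the mixing cup. Plug 8 mm thick, 3.5 mm loose per side in the mouth; 4 mm flange (8 to 12 mm above origin) rests on the rim; white bar grip 34 mm along x, 12 mm thick, from 12 to 38 mm above origin: pinch from above. Origin: centre of the plug's underside, z up; lies plug down. Closed: origin 47 mm above the cup's origin.
- dispenser: white bottle of pouring medium, fixed, 80 mm diameter, across the work area from the basket; its pump spout points along its -x. Origin: centre of its underside
- pump (a joint): the pump head's sprung plunger, m: 0 up, 0.016 fully down; needs about 3 N to start and 10 N at the bottom; springs back by itself
- pump_top (a point): centre of the pump head's flat black top (40 mm across), 190 mm above the table when up, on the bottle's axis; it moves down with the head
- spout (a point): lower end of the spout, 85 mm from the bottle's axis, 160 mm above the table when up (144 when down)
- paint_jar: bystander: small closed white jar, 50 mm diameter, 60 mm high; origin under its centre
- ink_pads: bystander: stack of three ink pads, 75 x 50 x 46 mm; origin under its centre
- paint_bottle: small paint bottle standing in a far corner of the basket, 26 mm diameter, 55 mm high; origin under its centre
Mind the look-alikes: they are no part of the job. Leave any blue or green look-alike of the cup alone.

How it is judged:
By the outcome, as a careful person would: the job done as asked, in the order asked, and still so for the second after the job is handed in, with the robot touching nothing.
Of pot_round, pot_square, pot_bigsquare, pot_oblong only 2 to 4 are there at a start; the rules pass over those that are not, and their reading is None.
At some moment in a run one of pot_round, pot_square, pot_bigsquare, pot_oblong, lid_round, lid_square, lid_bigsquare, lid_oblong, lid_cup may be knocked a few centimetres aside while the robot is not near it.
It also fails if it takes over 210 s, if anything falls off the work surface, if the arm or the gripper's body presses on something with over 40 N, if the wrist force passes 120 N, or if a joint passes its speed limit or range.

ROBOT

A 6-joint arm with a two-finger parallel gripper is mounted at the origin on the work surface. World frame = base frame: x ahead of the robot, y to its left, z up, the work surface at z = 0. Lengths are in m, angles in rad, forces in N, time in s.
With the tool pointing down it reaches from about 0.4 to 0.925 m from the base axis. Payload 3.4 kg.
Tool frame: the origin (TCP) lies on the centre line of the jaws, within the pads' length; the fingertips stand r.nose_length ahead of it and the grasp point (between the pads) lies 11 mm behind it (r.nose_length is the distance from the TCP to the fingertips, in m); z points along the fingers, y is the line along which they close (so a half turn about z gives the same grasp; the last joint's range is limited). The gripper opens to 85 mm and grips with 20 to 120 N. Pads are 22 mm wide; open, the fingers measure 114 mm over their backs; the gripper's body (76 mm by 85 mm) begins 54 mm behind the grasp point. The pads swing forward as they close: fully open they stand 13 mm farther back than shut.
Start: joints at [1.081, 0.307, 1.506, -0, 1.328, -0.073], TCP at [0.233, 0.526, 0.239] pointing down, gripper open.
Joint ranges: [-3.12, 3.12], [-1.05, 2.28], [0.14, 2.33], [-1.42, 4.57], [0.1, 2.73], [-2.68, 2.68]. Speed limits (rad/s): [2.57, 2.57, 3.14, 3.14, 3.14, 3.14].

INTERFACE

Orientations are given as a 3x3 rotation matrix whose columns are the frame's x, y, z axes.
In Python, from rig import r, vision gives the robot as it stands. The module is installed in compiled form; this text tells all that it offers.
- The arm moves only by the tool step_arm, never from a script. Its argument "plan" is a list of rows, each an object of numbers: "tx", "ty", "tz": the shift along the tool's x, y, z scaled (see below); "rx", "ry", "rz": the turn, a rotation vector about the tool's x, y, z scaled (see below); "claw": the finger opening in mm, from 0 to 85.4. A call has 1 to 10 rows; each row is the pose to reach, as a shift and turn from the pose commanded when the call began, along the tool's axes at that moment; what a row does not reach only later rows make up. The controller multiplies each number of a shift by 0.12 m and each number of a turn by pi/2 rad. A row lasts 1/8 s, in which the tool goes at most 62.5 mm and 10.7 degrees, less where a joint would pass 70% of its speed; a pose out of reach is approached as far as the arm can. A call with a number of a shift or a turn outside -1 to 1 is refused whole. A call with a gripper value outside its range is refused whole. The fingers move at their own pace and stop on an object; the grip force is fixed at half the most. Time passes only in rows, so rows that repeat a pose let the fingers close. It gives the time, the measured TCP pose, the force, the opening and the grip force at its end, in the units of the state.
- r.get_obs(): the state, without advancing time (a new reading comes with each control period).
- vision.read_camera(name): name is "scene" or "top" or "wrist"; returns the picture (420x560x3 uint8, red, green, blue); there is no depth.
- vision.camera_model(name): a dict with "fx", "fy", "cx", "cy" (pixels), "rvec" (rotation vector, rad) and "tvec" (3), from world to camera coordinates, as OpenCV has them; the wrist camera has in their place "tool_from_camera" (4x4, takes a point from camera to tool coordinates, whose origin is the TCP and whose axes are the flange's). Camera axes: x right, y down, z forward; pixel columns grow to the right and rows downward; lengths in m; the calibration is good to about 2 mm. The wrist camera is an equidistant fisheye: a pixel r from the principal point sees the ray r / f radians off the axis. A picture is of the moment at which its call begins: read the wrist's pose just before it. camera_model takes no time and is no camera call.
- r.close_job(): hands the job in; it is judged then, once.
The state is a dict: "time_s": time; "joint_pos": joint angles; "joint_velocities": joint speeds; "tau": joint torques, N m; "tool_pos": TCP position; "eef_rot": TCP orientation; "contact_force": force on the tool from outside, world axes, zero at the start; "moment": the same for the moment, N m; "gripper_width": finger opening in m; "grip_force": force on a finger pad.
Only numpy, scipy, OpenCV 4.12 (cv2) and the standard library are available. Lean on these libraries where they do the work, as an engineer would, in place of code of your own. Each camera call takes 0.05 s, during which the arm holds its last target. There are 200 camera calls.

## Working session

There is one attempt and no reset: what is moved stays moved. The work goes in short steps, Python scripts to look and compute and a tool call to move; the robot and the scene stay as the last step left them, time stands still between calls to the robot, and variables do not carry over. Pictures are saved under pics/ and viewed, at most 14 in all, crops included, and the job is handed in when it is done.

Besides the shell and the picture viewer there is one more tool, called after "Emit:" as name([rows], argument=value, ...), one row to a line, values as JSON. step_arm: Moves the arm, as the interface text tells. Shifts and turns lie within -1 to 1; 1 stands for 0.12 m of shift or pi/2 rad of turn. Its arguments: {"type":"object","properties":{"plan":{"type":"array","items":{"type":"object","properties":{"tx":{"type":"number"},"ty":{"type":"number"},"tz":{"type":"number"},"rx":{"type":"number"},"ry":{"type":"number"},"rz":{"type":"number"},"claw":{"type":"number"}}}}},"required":["plan"]}

```bash
mkdir -p pics; ls; python3 - <<'E'
from rig import r, vision
import cv2, numpy as np
o=r.get_obs()
for k in ('time_s','tool_pos','eef_rot','gripper_width','contact_force'): print(k,np.round(o[k],4).tolist())
print(r.nose_length)
for n in ('scene','top','wrist'):
    im=vision.read_camera(n); cv2.imwrite(f'pics/{n}0.png',im[:,:,::-1]); print(n,vision.camera_model(n))
a=[cv2.imread(f'pics/{n}0.png') for n in ('scene','top')]
E
```

```text
pics
time_s 0.0
tool_pos [0.2325, 0.5252, 0.2384]
eef_rot [[-0.9144, 0.4049, -0.0009], [0.4049, 0.9144, -0.0018], [0.0001, -0.002, -1.0]]
gripper_width 0.0854
contact_force [-0.0783, -0.6687, 0.653]
0.008
scene {'fx': 412.5540677761708, 'fy': 412.5540677761708, 'cx': 281.6051098307828, 'cy': 204.20296140770773, 'rvec': array([ 2.01478978,  1.67293635, -0.50819131]), 'tvec': array([-0.12097626, -0.30565967,  1.46427433])}
top {'fx': 515.9475584884776, 'fy': 515.9475584884776, 'cx': 292.93506768713, 'cy': 209.77738686312054, 'rvec': array([ 2.1345285 , -2.19578682,  0.12035242]), 'tvec': array([0.02451165, 0.4778299 , 1.56978048])}
wrist {'fx': 325.19226210127806, 'fy': 325.19226210127806, 'cx': 285.2261145229678, 'cy': 206.86416312735315, 'tool_from_camera': array([[ 3.74374018e-04, -9.65384816e-01, -2.60829480e-01,
         6.54927563e-02],
       [ 9.99999918e-01,  4.02524838e-04, -5.45083299e-05,
        -6.20002355e-04],
       [ 1.57611858e-04, -2.60829438e-01,  9.65384887e-01,
        -1.34662850e-01],
       [ 0.00000000e+00,  0.00000000e+00,  0.00000000e+00,
         1.00000000e+00]])}
```

View pics/top0.png

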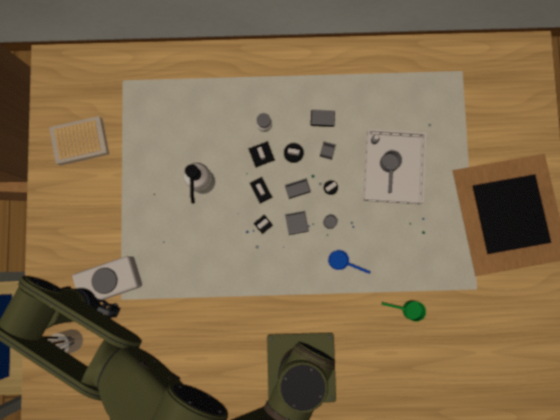

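View pics/scene0.png

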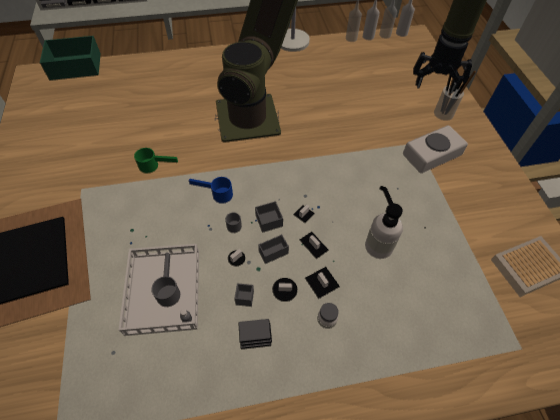

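The top view shows the basket at (394,167) with the grey cup at (390,160). The bottle is at (195,180), with its spout pointing down the picture. Grey pots are at (328,151) small square, (330,221) round, (297,188) oblong and (297,222) big square. Black lids are at (262,154), (294,153), (261,190), (263,224) and (331,187). The blue cup (339,260) and the green cup (414,310) are decoys. I'll measure roughly from the two fixed views and confirm in one crop.

```bash
cat > h.py <<'E'
from rig import r, vision
import cv2, numpy as np
def ray(name,uv,o=None):
    uv=np.asarray(uv,float); m=vision.camera_model(name)
    d=np.array([(uv[0]-m['cx'])/m['fx'],(uv[1]-m['cy'])/m['fy'],1.])
    if name=='wrist':
        th=np.hypot(d[0],d[1]); s=np.sin(th)/th if th>1e-9 else 1
        d=np.array([d[0]*s,d[1]*s,np.cos(th)]); T=m['tool_from_camera']
        R=np.array(o['eef_rot'])@T[:3,:3]; c=np.array(o['tool_pos'])+np.array(o['eef_rot'])@T[:3,3]
        return c,R@d
    R=cv2.Rodrigues(np.array(m['rvec']))[0]
    return -R.T@np.array(m['tvec']), R.T@d
def plane(name,uv,z,o=None):
    c,d=ray(name,uv,o); return c+d*(z-c[2])/d[2]
def tri(*rays):
    A=np.zeros((3,3));b=np.zeros(3)
    for c,d in rays:
        d=d/np.linalg.norm(d);P=np.eye(3)-np.outer(d,d);A+=P;b+=P@c
    return np.linalg.solve(A,b)
def proj(p,o):
    m=vision.camera_model('wrist');T=m['tool_from_camera'];R=np.array(o['eef_rot'])
    q=T[:3,:3].T@(R.T@(np.asarray(p)-o['tool_pos'])-T[:3,3]);n=np.hypot(q[0],q[1]);th=np.arctan2(n,q[2])
    return np.array([m['cx']+m['fx']*th*q[0]/n,m['cy']+m['fy']*th*q[1]/n])
def cap(name,tag):
    o=r.get_obs(); im=vision.read_camera(name)[:,:,::-1].copy(); cv2.imwrite(f'pics/{tag}.png',im)
    np.save(f'pics/{tag}.npy',np.r_[o['tool_pos'],np.ravel(o['eef_rot'])]); return im,o
def load(tag):
    a=np.load(f'pics/{tag}.npy'); return cv2.imread(f'pics/{tag}.png'),{'tool_pos':a[:3],'eef_rot':a[3:].reshape(3,3)}
def say(o=None):
    o=o or r.get_obs(); R=np.array(o['eef_rot'])
    print('t',o['time_s'],'p',np.round(o['tool_pos'],4),'yaw(x axis)',round(np.degrees(np.arctan2(R[1,0],R[0,0])),2),'w',round(o['gripper_width'],4),'F',np.round(o['contact_force'],1),'g',o['grip_force'])
E
python3 - <<'E'
from h import *
for n,uv,uv2,z in [('cup',(390,160),(165,290),.059),('blue',(339,260),(223,190),.055),('psq',(328,151),(244,295),.045),('prd',(330,221),(234,222),.045),('pob',(297,188),(273,249),.045),('pbs',(297,222),(269,217),.045),
 ('lbs',(262,154),(322,282),.03),('lcup',(294,153),(286,289),.03),('lob',(261,190),(314,244),.03),('lsq',(263,224),(304,213),.03),('lrd',(331,187),(236,257),.03),('pump',(193,172),(393,211),.19),('spout',(193,200),(385,190),.16),('jar',(264,121),(328,311),.06),('pads',(322,118),(255,330),.046)]:
    print(n,plane('top',uv,z).round(3),plane('scene',uv2,z).round(3),tri(ray('top',uv),ray('scene',uv2)).round(3))
im=cv2.imread('pics/top0.png')[95:245,180:430]; cv2.imwrite('pics/c1.png',cv2.resize(im,None,fx=3.2,fy=3.2,interpolation=cv2.INTER_CUBIC))
E
```

```text
cup [ 0.62  -0.29   0.059] [ 0.631 -0.295  0.059] [ 0.623 -0.296  0.042]
blue [ 0.319 -0.123  0.055] [ 0.344 -0.119  0.055] [ 0.32  -0.123  0.024]
psq [ 0.656 -0.103  0.045] [ 0.674 -0.103  0.045] [ 0.662 -0.104  0.017]
prd [ 0.439 -0.101  0.045] [ 0.454 -0.101  0.045] [ 0.44  -0.102  0.025]
pob [ 0.543 -0.003  0.045] [ 0.558 -0.008  0.045] [ 0.546 -0.005  0.023]
pbs [ 0.438 -0.     0.045] [ 0.455 -0.001  0.045] [0.44  0.    0.023]
lbs [0.656 0.103 0.03 ] [0.669 0.102 0.03 ] [0.661 0.105 0.01 ]
lcup [0.656 0.003 0.03 ] [0.671 0.006 0.03 ] [0.662 0.005 0.008]
lob [0.542 0.108 0.03 ] [0.555 0.108 0.03 ] [0.545 0.11  0.012]
lsq [0.437 0.104 0.03 ] [0.45  0.103 0.03 ] [0.438 0.106 0.012]
lrd [ 0.546 -0.109  0.03 ] [ 0.556 -0.11   0.03 ] [ 0.548 -0.11   0.014]
pump [0.574 0.288 0.19 ] [0.585 0.288 0.19 ] [0.577 0.292 0.177]
spout [0.5   0.294 0.16 ] [0.5   0.303 0.16 ] [0.501 0.298 0.162]
jar [0.753 0.093 0.06 ] [0.758 0.092 0.06 ] [0.755 0.093 0.051]
pads [ 0.761 -0.088  0.046] [ 0.767 -0.089  0.046] [ 0.764 -0.089  0.036]
```

View pics/c1.png

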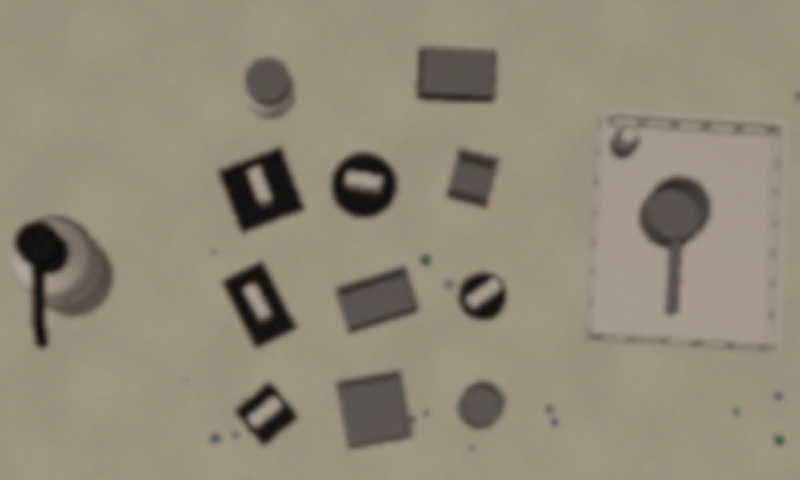

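The crop confirms it. The real cup is the grey one in the white basket at crop (677,210), handle towards -x; the blue and green cups lie outside the basket. All four pots and five lids are present. Now I'll move the wrist camera over the table with yaw at 180°.

Emit:
step_arm([
  {"tx":-0.871,"ty":-0.525,"tz":-0.667,"rz":-0.2656,"claw":40},
  {"tx":-0.871,"ty":-0.525,"tz":-0.667,"rz":-0.2656,"claw":40},
  {"tx":-0.871,"ty":-0.525,"tz":-0.667,"rz":-0.2656,"claw":40},
  {"tx":-0.871,"ty":-0.525,"tz":-0.667,"rz":-0.2656,"claw":40},
])

```text
invalid input at $.plan[0]: expected keys tx, ty, tz, rx, ry, rz, claw
```

Emit:
step_arm([
  {"tx":-0.55,"ty":-1,"claw":40},
  {"tx":-0.55,"ty":-1,"claw":40},
  {"tx":-0.55,"ty":-1,"claw":40},
])

```text
invalid input at $.plan[0]: expected keys tx, ty, tz, rx, ry, rz, claw
```

Emit:
step_arm([
  {"tx":-0.55,"ty":-1,"claw":40},
  {"tx":-0.55,"ty":-1,"claw":40},
  {"tx":-0.55,"ty":-1,"claw":40},
])

```text
invalid input at $.plan[0]: expected keys tx, ty, tz, rx, ry, rz, claw
```

Emit:
step_arm([
  {"tx":-0.55,"ty":-1,"claw":40},
  {"tx":-0.55,"ty":-1,"claw":40},
  {"tx":-0.55,"ty":-1,"claw":40},
  {"tx":-0.55,"ty":-1,"claw":40},
])

```text
invalid input at $.plan[0]: expected keys tx, ty, tz, rx, ry, rz, claw
```

```bash
python3 - <<'E'
from h import *
im,o=cap('wrist','w1'); say(o)
E
```

```text
t 0.15 p [0.2326 0.5253 0.2386] yaw(x axis) 156.12 w 0.0853 F [ 0.1 -0.2  0.1] g 0.0
```

View pics/w1.png

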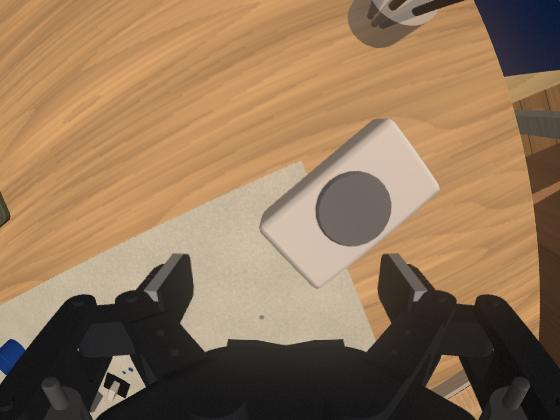

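All keys are needed. The gripper hides the rows below 250, so I'll view from farther out.

Emit:
step_arm([
  {"tx":-0.871,"ty":-0.525,"tz":-0.667,"rx":0,"ry":0,"rz":-0.2656,"claw":40},
  {"tx":-0.871,"ty":-0.525,"tz":-0.667,"rx":0,"ry":0,"rz":-0.2656,"claw":40},
  {"tx":-0.871,"ty":-0.525,"tz":-0.667,"rx":0,"ry":0,"rz":-0.2656,"claw":40},
  {"tx":-0.871,"ty":-0.525,"tz":-0.667,"rx":0,"ry":0,"rz":-0.2656,"claw":40},
])

```text
time_s: 0.7
tool_pos: [0.3039, 0.4254, 0.3205]
eef_rot: [[-1.0, 0.003, 0.002], [0.003, 1.0, 0.002], [-0.002, 0.002, -1.0]]
contact_force: [-0.7, -0.4, 0.6]
gripper_width: 0.0402
grip_force: 0.0
```

Emit:
step_arm([
  {"tx":-0.825,"ty":-1,"tz":0,"rx":0,"ry":0,"rz":0,"claw":40},
  {"tx":-0.825,"ty":-1,"tz":0,"rx":0,"ry":0,"rz":0,"claw":40},
  {"tx":-0.825,"ty":-1,"tz":0,"rx":0,"ry":0,"rz":0,"claw":40},
])

```text
time_s: 1.08
tool_pos: [0.4024, 0.3047, 0.318]
eef_rot: [[-1.0, 0.001, -0.002], [0.001, 1.0, -0.001], [0.002, -0.001, -1.0]]
contact_force: [0.3, 0.1, -0.1]
gripper_width: 0.0399
grip_force: 0.0
```

Emit:
step_arm([
  {"tx":-0.825,"ty":-1,"tz":0,"rx":0,"ry":0,"rz":0,"claw":40},
  {"tx":-0.825,"ty":-1,"tz":0,"rx":0,"ry":0,"rz":0,"claw":40},
  {"tx":-0.825,"ty":-1,"tz":0,"rx":0,"ry":0,"rz":0,"claw":40},
])

```text
time_s: 1.45
tool_pos: [0.5022, 0.1847, 0.3178]
eef_rot: [[-1.0, 0.002, -0.002], [0.002, 1.0, -0.001], [0.002, -0.001, -1.0]]
contact_force: [0.8, 0.8, -0.1]
gripper_width: 0.0402
grip_force: 0.0
```

Emit:
step_arm([
  {"tx":-0.825,"ty":-1,"tz":0,"rx":0,"ry":0,"rz":0,"claw":40},
  {"tx":-0.825,"ty":-1,"tz":0,"rx":0,"ry":0,"rz":0,"claw":40},
  {"tx":-0.825,"ty":-1,"tz":0,"rx":0,"ry":0,"rz":0,"claw":40},
  {"tx":-0.825,"ty":-1,"tz":0,"rx":0,"ry":0,"rz":0,"claw":40},
])

```text
time_s: 1.95
tool_pos: [0.6012, 0.0652, 0.3171]
eef_rot: [[-1.0, 0.003, -0.003], [0.003, 1.0, 0.0], [0.003, 0.0, -1.0]]
contact_force: [-0.8, 0.1, -0.6]
gripper_width: 0.0397
grip_force: 0.0
```

```bash
python3 - <<'E'
from h import *
im,o=cap('wrist','w1'); say(o); print(np.round(o['eef_rot'],4),np.round(o['joint_pos'],3))
E
```

```text
t 1.95 p [0.6012 0.0652 0.3171] yaw(x axis) 179.84 w 0.0397 F [-0.8  0.1 -0.6] g 0.0
[[-1.0e+00  2.7e-03 -2.6e-03]
 [ 2.7e-03  1.0e+00  2.0e-04]
 [ 2.6e-03  2.0e-04 -1.0e+00]] [ 0.038  0.303  1.315  0.     1.526 -1.53 ]
```

View pics/w1.png

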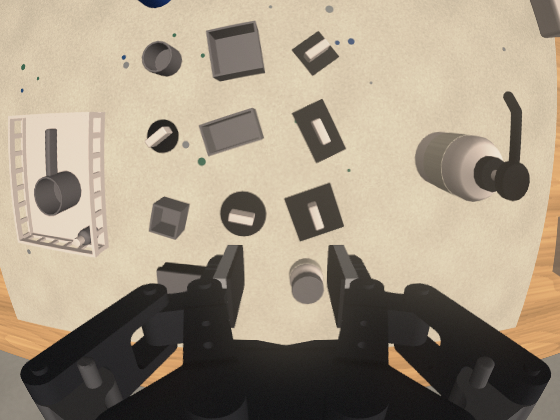

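The wrist view shows every part. The cup is at (58,193) with its handle up to (50,135). Pots: round (161,59), big square (236,52), oblong (232,131), small square (169,217). Lids: square (315,53), oblong (319,130), round (163,135), cup lid (243,213), big square (314,211). The bottle's pump head is at (512,181) and its spout tip at (508,95). Next is a second view halfway, then one over the basket.

Emit:
step_arm([
  {"tx":-0.25,"ty":-0.93,"tz":0,"rx":0,"ry":0,"rz":0,"claw":40},
  {"tx":-0.25,"ty":-0.93,"tz":0,"rx":0,"ry":0,"rz":0,"claw":40},
  {"tx":-0.25,"ty":-0.93,"tz":0,"rx":0,"ry":0,"rz":0,"claw":40},
  {"tx":-0.25,"ty":-0.93,"tz":0,"rx":0,"ry":0,"rz":0,"claw":40},
])

```text
time_s: 2.5
tool_pos: [0.6293, -0.0437, 0.3188]
eef_rot: [[-1.0, -0.001, -0.001], [-0.001, 1.0, 0.002], [0.001, 0.002, -1.0]]
contact_force: [-1.0, 0.8, 0.5]
gripper_width: 0.0404
grip_force: 0.0
```

```bash
python3 - <<'E'
from h import *
im,o=cap('wrist','w2'); say(o)
E
```

```text
t 2.5 p [ 0.6293 -0.0437  0.3188] yaw(x axis) -179.93 w 0.0404 F [-1.   0.8  0.5] g 0.0
```

Emit:
step_arm([
  {"tx":-0.125,"ty":-0.93,"tz":0,"rx":0,"ry":0,"rz":0,"claw":40},
  {"tx":-0.125,"ty":-0.93,"tz":0,"rx":0,"ry":0,"rz":0,"claw":40},
  {"tx":-0.125,"ty":-0.93,"tz":0,"rx":0,"ry":0,"rz":0,"claw":40},
])

```text
time_s: 2.92
tool_pos: [0.6453, -0.1585, 0.319]
eef_rot: [[-1.0, 0.001, -0.0], [0.001, 1.0, -0.001], [0.0, -0.001, -1.0]]
contact_force: [-0.5, -0.3, 0.4]
gripper_width: 0.0403
grip_force: 0.0
```

Emit:
step_arm([
  {"tx":-0.125,"ty":-0.93,"tz":0,"rx":0,"ry":0,"rz":0,"claw":40},
  {"tx":-0.125,"ty":-0.93,"tz":0,"rx":0,"ry":0,"rz":0,"claw":40},
  {"tx":-0.125,"ty":-0.93,"tz":0,"rx":0,"ry":0,"rz":0,"claw":40},
  {"tx":-0.125,"ty":-0.93,"tz":0,"rx":0,"ry":0,"rz":0,"claw":40},
])

```text
time_s: 3.42
tool_pos: [0.6602, -0.2662, 0.3192]
eef_rot: [[-1.0, -0.002, -0.001], [-0.002, 1.0, 0.002], [0.001, 0.002, -1.0]]
contact_force: [-0.0, -0.6, 0.2]
gripper_width: 0.04
grip_force: 0.0
```

```bash
python3 - <<'E'
from h import *
im,o=cap('wrist','w3'); say(o)
# left half: w2, right: w3, full size is 560 wide -> stack halves scaled
a=cv2.imread('pics/w2.png')[:300];b=im[:300]
cv2.imwrite('pics/c2.png',np.vstack([a,b]))
hsv=cv2.cvtColor(im,cv2.COLOR_BGR2HSV)
for p in [(285,193),(285,140),(161,59)]: print(p,im[p[1],p[0]])
E
```

```text
t 3.425 p [ 0.6602 -0.2662  0.3192] yaw(x axis) -179.88 w 0.04 F [-0.  -0.6  0.2] g 0.0
(285, 193) [149 163 180]
(285, 140) [171 186 205]
(161, 59) [173 200 216]
```

View pics/c2.png

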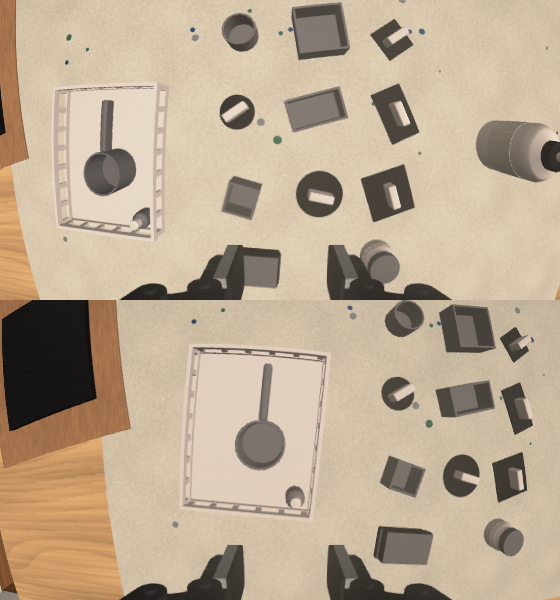

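```bash
cat >> h.py <<'E'
def blob(im,box,thr=140,lo=0):
    x0,y0,x1,y1=box; g=im.max(axis=2); m=np.zeros(g.shape,np.uint8)
    m[y0:y1,x0:x1]=((g[y0:y1,x0:x1]<thr)&(g[y0:y1,x0:x1]>=lo))*255
    n,l,s,c=cv2.connectedComponentsWithStats(m); k=1+np.argmax(s[1:,4]); return ((l==k)*255).astype(np.uint8)
E
python3 - <<'E'
from h import *
res={}
for tag,box in [('w3',(205,55,305,178)),('w2',(70,92,140,203))]:
    im,o=load(tag); m=blob(im,box,150)
    cup=cv2.morphologyEx(m,cv2.MORPH_OPEN,cv2.getStructuringElement(2,(23,23)))
    hd=m&~cv2.dilate(cup,np.ones((7,7),np.uint8)); hd=blob(255-cv2.merge([hd]*3),box,100)
    h=hd.nonzero(); pts=np.c_[h[1],h[0]]
    (cx,cy),rr=cv2.minEnclosingCircle(np.c_[cup.nonzero()[1],cup.nonzero()[0]])
    print(tag,'cup',cx,cy,rr,'handle rows',pts[:,1].min(),pts[:,1].max())
    top=pts[pts[:,1]<=pts[:,1].min()+2].mean(0); res[tag]=ray('wrist',top,o); print(top)
    P=np.array([plane('wrist',p,.055,o)[:2] for p in pts]); v=cv2.fitLine(P.astype(np.float32),2,0,.01,.01).ravel()
    print('rim centre',plane('wrist',(cx,cy),.059,o).round(4),'r',abs(plane('wrist',(cx+rr,cy),.059,o)-plane('wrist',(cx,cy),.059,o))[1],'handle dir deg',np.degrees(np.arctan(v[1]/v[0])),'tip',plane('wrist',top,.055,o),'mid',P.mean(0))
print('tip tri',tri(res['w3'],res['w2']))
E
```

```text
w3 cup 259.9820556640625 144.4852752685547 25.22410774230957 handle rows 64 117
[267.33333333  65.0952381 ]
rim centre [ 0.6227 -0.2972  0.059 ] r 0.030577249032780585 handle dir deg -5.3111186 tip [ 0.52480537 -0.28848827  0.055     ] mid [ 0.55603916 -0.29103995]
w2 cup 109.7127685546875 171.52127075195312 26.46833038330078 handle rows 100 145
[107.14285714 101.25      ]
rim centre [ 0.6204 -0.282   0.059 ] r 0.04180911051971123 handle dir deg -6.1062646 tip [ 0.52478604 -0.28241465  0.055     ] mid [ 0.55346169 -0.28498433]
tip tri [ 0.52331612 -0.28900644  0.04411957]
```

Emit:
step_arm([
  {"tx":0.91,"ty":-0.205,"tz":1,"rx":0,"ry":0,"rz":0.058,"claw":40},
  {"tx":0.91,"ty":-0.205,"tz":1,"rx":0,"ry":0,"rz":0.058,"claw":40},
  {"tx":0.91,"ty":-0.205,"tz":1,"rx":0,"ry":0,"rz":0.058,"claw":40},
  {"tx":0.91,"ty":-0.205,"tz":1,"rx":0,"ry":0,"rz":0.058,"claw":40},
])

```text
time_s: 3.98
tool_pos: [0.5476, -0.2903, 0.1973]
eef_rot: [[-0.996, 0.09, -0.006], [0.09, 0.996, 0.004], [0.006, 0.003, -1.0]]
contact_force: [0.1, -0.3, 0.4]
gripper_width: 0.0398
grip_force: 0.0
```

Emit:
step_arm([
  {"tx":0,"ty":0,"tz":0.8,"rx":0,"ry":0,"rz":0,"claw":40},
  {"tx":0,"ty":0,"tz":0.8,"rx":0,"ry":0,"rz":0,"claw":40},
  {"tx":0,"ty":0,"tz":0.8,"rx":0,"ry":0,"rz":0,"claw":40},
  {"tx":0,"ty":0,"tz":0.8,"rx":0,"ry":0,"rz":0,"claw":40},
])

```text
time_s: 4.47
tool_pos: [0.5536, -0.2937, 0.1057]
eef_rot: [[-0.996, 0.089, 0.004], [0.089, 0.996, -0.002], [-0.004, -0.002, -1.0]]
contact_force: [-0.4, 0.0, 0.2]
gripper_width: 0.0403
grip_force: 0.0
```

```bash
python3 - <<'E'
from h import *
im,o=cap('wrist','w4'); say(o)
E
```

```text
t 4.475 p [ 0.5536 -0.2937  0.1057] yaw(x axis) 174.88 w 0.0403 F [-0.4  0.   0.2] g 0.0
```

View pics/w4.png

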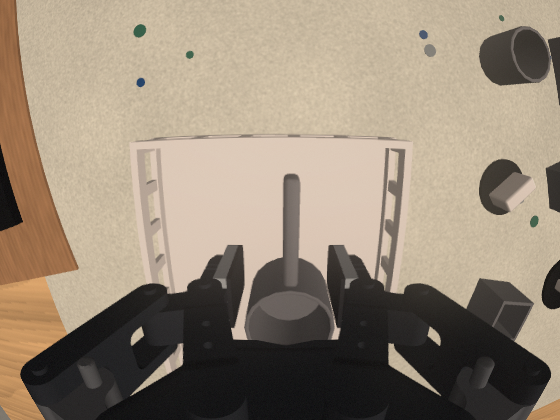

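The handle runs between the open fingers (around column 290, rows 175-285; the fingers' midpoint is about 286). I'll descend and pinch.

Emit:
step_arm([
  {"tx":0,"ty":0,"tz":0.3,"rx":0,"ry":0,"rz":0,"claw":40},
  {"tx":0,"ty":0,"tz":0.6,"rx":0,"ry":0,"rz":0,"claw":40},
  {"tx":0,"ty":0,"tz":0.6,"rx":0,"ry":0,"rz":0,"claw":40},
  {"tx":0,"ty":0,"tz":0.6,"rx":0,"ry":0,"rz":0,"claw":40},
  {"tx":0,"ty":0,"tz":0.6,"rx":0,"ry":0,"rz":0,"claw":40},
  {"tx":0,"ty":0,"tz":0.6,"rx":0,"ry":0,"rz":0,"claw":5},
  {"tx":0,"ty":0,"tz":0.6,"rx":0,"ry":0,"rz":0,"claw":5},
  {"tx":0,"ty":0,"tz":0.6,"rx":0,"ry":0,"rz":0,"claw":5},
  {"tx":0,"ty":0,"tz":0.6,"rx":0,"ry":0,"rz":0,"claw":5},
])

```text
time_s: 5.65
tool_pos: [0.5514, -0.2938, 0.0323]
eef_rot: [[-0.996, 0.091, 0.001], [0.091, 0.996, -0.001], [-0.001, -0.001, -1.0]]
contact_force: [-1.2, -0.1, 5.8]
gripper_width: 0.0092
grip_force: 62.5
```

```bash
python3 - <<'E'
from h import *
im,o=load('w1')
for z,p in [(.19,(513,181)),(.16,(509,95))]: print(plane('wrist',p,z,o).round(4))
print(tri(ray('wrist',(513,181),o),ray('top',(193,172))).round(4),tri(ray('wrist',(509,95),o),ray('top',(193,200)),ray('scene',(385,190))).round(4))
cv2.imwrite('pics/c3.png',np.hstack([cv2.resize(im[70:220,400:550],(400,400)),cv2.resize(cv2.imread('pics/top0.png')[155:215,165:225],(400,400))]))
E
```

```text
[0.5801 0.2879 0.19  ]
[0.493  0.2993 0.16  ]
[0.5774 0.2882 0.189 ] [0.4978 0.2982 0.1612]
```

View pics/c3.png

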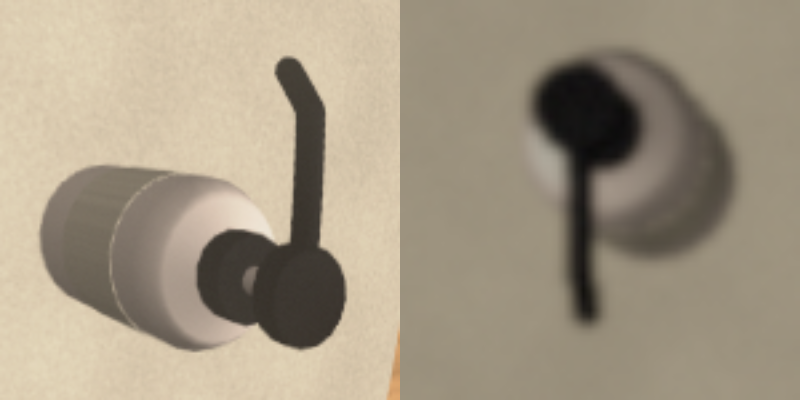

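Emit:
step_arm([
  {"tx":0,"ty":0,"tz":-0.2,"rx":0,"ry":0,"rz":0,"claw":5},
  {"tx":0,"ty":0,"tz":-0.4,"rx":0,"ry":0,"rz":0,"claw":5},
  {"tx":0,"ty":0,"tz":-0.7,"rx":0,"ry":0,"rz":0,"claw":5},
  {"tx":0,"ty":0,"tz":-0.7,"rx":0,"ry":0,"rz":0,"claw":5},
  {"tx":0,"ty":0,"tz":-0.7,"rx":0,"ry":0,"rz":0,"claw":5},
])

```text
time_s: 6.28
tool_pos: [0.5503, -0.293, 0.1145]
eef_rot: [[-0.996, 0.091, -0.001], [0.091, 0.996, 0.001], [0.001, 0.001, -1.0]]
contact_force: [-0.4, 0.5, -0.9]
gripper_width: 0.0092
grip_force: 61.6
```

The crop shows the spout's end at w1 (507.6,95.5) and the pump top at (514.8,180.6). They lie 87 mm apart where 85 is expected, so the spout is at about (0.495, 0.2985). I'll carry the cup there low and level.

Emit:
step_arm([
  {"tx":0.1,"ty":0.324,"tz":0,"rx":0,"ry":0,"rz":0,"claw":5},
  {"tx":0.2,"ty":0.65,"tz":0,"rx":0,"ry":0,"rz":0,"claw":5},
  {"tx":0.3015,"ty":0.973,"tz":0,"rx":0,"ry":0,"rz":0,"claw":5},
])

```text
time_s: 6.65
tool_pos: [0.5238, -0.1723, 0.1134]
eef_rot: [[-0.996, 0.091, -0.004], [0.091, 0.996, 0.002], [0.004, 0.001, -1.0]]
contact_force: [-0.1, -0.8, -0.8]
gripper_width: 0.0092
grip_force: 61.6
```

Emit:
step_arm([
  {"tx":0.1,"ty":0.324,"tz":0,"rx":0,"ry":0,"rz":0,"claw":5},
  {"tx":0.2,"ty":0.65,"tz":0,"rx":0,"ry":0,"rz":0,"claw":5},
  {"tx":0.3015,"ty":0.973,"tz":0,"rx":0,"ry":0,"rz":0,"claw":5},
])

```text
time_s: 7.02
tool_pos: [0.4983, -0.0528, 0.1137]
eef_rot: [[-0.996, 0.091, -0.004], [0.091, 0.996, 0.001], [0.004, 0.001, -1.0]]
contact_force: [0.0, 0.4, -1.0]
gripper_width: 0.0091
grip_force: 61.6
```

Emit:
step_arm([
  {"tx":0.1,"ty":0.324,"tz":0,"rx":0,"ry":0,"rz":0,"claw":5},
  {"tx":0.2,"ty":0.65,"tz":0,"rx":0,"ry":0,"rz":0,"claw":5},
  {"tx":0.3015,"ty":0.973,"tz":0,"rx":0,"ry":0,"rz":0,"claw":5},
])

```text
time_s: 7.4
tool_pos: [0.4729, 0.0664, 0.1138]
eef_rot: [[-0.996, 0.091, -0.003], [0.091, 0.996, -0.0], [0.003, -0.0, -1.0]]
contact_force: [0.2, 0.6, -0.4]
gripper_width: 0.0088
grip_force: 61.6
```

Emit:
step_arm([
  {"tx":0.1,"ty":0.324,"tz":0,"rx":0,"ry":0,"rz":0,"claw":5},
  {"tx":0.2,"ty":0.65,"tz":0,"rx":0,"ry":0,"rz":0,"claw":5},
  {"tx":0.3015,"ty":0.973,"tz":0,"rx":0,"ry":0,"rz":0,"claw":5},
  {"tx":0.3015,"ty":0.973,"tz":0,"rx":0,"ry":0,"rz":0,"claw":5},
])

```text
time_s: 7.9
tool_pos: [0.4473, 0.1866, 0.1139]
eef_rot: [[-0.996, 0.087, -0.003], [0.087, 0.996, -0.0], [0.003, -0.001, -1.0]]
contact_force: [0.4, -0.2, -0.9]
gripper_width: 0.0091
grip_force: 61.6
```

Emit:
step_arm([
  {"tx":0.1,"ty":0.324,"tz":0.2,"rx":0,"ry":0,"rz":0,"claw":5},
  {"tx":0.2,"ty":0.65,"tz":0.3,"rx":0,"ry":0,"rz":0,"claw":5},
  {"tx":0.3015,"ty":0.973,"tz":0.35,"rx":0,"ry":0,"rz":0,"claw":5},
  {"tx":0.3015,"ty":0.973,"tz":0.4,"rx":0,"ry":0,"rz":0,"claw":5},
  {"tx":0.3015,"ty":0.973,"tz":0.4,"rx":0,"ry":0,"rz":0,"claw":5},
  {"tx":0.3015,"ty":0.973,"tz":0.4,"rx":0,"ry":0,"rz":0,"claw":5},
])

```text
time_s: 8.65
tool_pos: [0.4237, 0.3029, 0.0671]
eef_rot: [[-0.996, 0.092, -0.001], [0.092, 0.996, -0.001], [0.001, -0.001, -1.0]]
contact_force: [0.9, 0.2, -0.5]
gripper_width: 0.0091
grip_force: 61.6
```

```bash
python3 - <<'E'
from h import *
say(); im,o=cap('wrist','w5'); t,_=cap('top','t5'); s,_=cap('scene','s5')
cv2.imwrite('pics/c4.png',np.hstack([cv2.resize(t[150:230,150:230],(400,400)),cv2.resize(s[150:270,310:430],(400,400))]))
E
```

```text
t 8.65 p [0.4237 0.3029 0.0671] yaw(x axis) 174.72 w 0.0091 F [ 0.9  0.2 -0.5] g 61.59709811210632
```

View pics/c4.png

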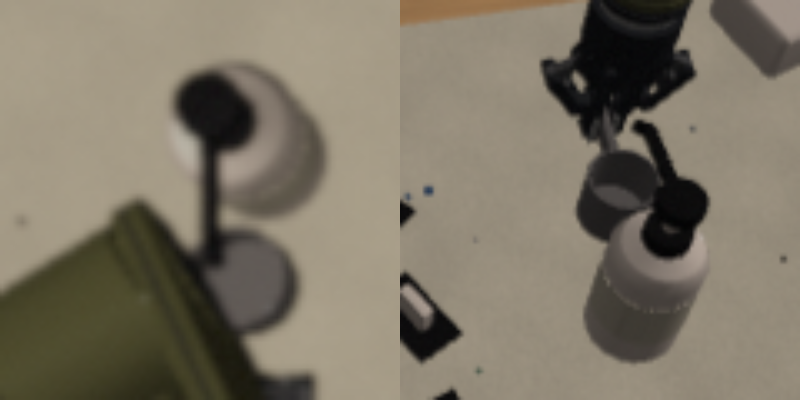

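```bash
python3 - <<'E'
from h import *
print('cup',plane('top',(200,206.4),.09),'spout',plane('top',(192.6,202.2),.16))
# scene: cup rim centre (617,183), spout tip (640,128)
f=lambda x,y:(310+(x-400)*.3,150+y*.3)
print('scene cup',plane('scene',f(620,180),.09),'spout',plane('scene',f(641,128),.16))
print(tri(ray('top',(192.6,202.2)),ray('scene',f(641,128)),ray('wrist',(507.6,95.5),load('w1')[1])),plane('wrist',(507.6,95.5),.16,load('w1')[1]))
im,o=load('w5'); print(o['tool_pos']-.0715*o['eef_rot'][:,0])
E
```

```text
cup [0.48921455 0.28693127 0.09      ] spout [0.49326208 0.29533118 0.16      ]
scene cup [0.49454537 0.29490737 0.09      ] spout [0.49340388 0.29794032 0.16      ]
[0.49376115 0.29640432 0.16082976] [0.49383351 0.29724564 0.16      ]
[0.49485531 0.29631095 0.06698846]
```

Emit:
step_arm([
  {"tx":0,"ty":0.02,"tz":0.15,"rx":0,"ry":0,"rz":0,"claw":5},
  {"tx":0,"ty":0.02,"tz":0.25,"rx":0,"ry":0,"rz":0,"claw":5},
  {"tx":0,"ty":0.02,"tz":0.31,"rx":0,"ry":0,"rz":0,"claw":5},
  {"tx":0,"ty":0.02,"tz":0.32,"rx":0,"ry":0,"rz":0,"claw":5},
  {"tx":0,"ty":0.02,"tz":0.32,"rx":0,"ry":0,"rz":0,"claw":5},
  {"tx":0,"ty":0.02,"tz":0.32,"rx":0,"ry":0,"rz":0,"claw":5},
])

```text
time_s: 9.55
tool_pos: [0.4242, 0.3069, 0.0293]
eef_rot: [[-0.996, 0.09, 0.001], [0.09, 0.996, 0.0], [-0.001, 0.0, -1.0]]
contact_force: [-0.3, 0.0, -0.6]
gripper_width: 0.0091
grip_force: 61.6
```

Emit:
step_arm([
  {"tx":0,"ty":0,"tz":0.01,"rx":0,"ry":0,"rz":0,"claw":5},
  {"tx":0,"ty":0,"tz":0.01,"rx":0,"ry":0,"rz":0,"claw":5},
  {"tx":0,"ty":0,"tz":0.01,"rx":0,"ry":0,"rz":0,"claw":34},
  {"tx":0,"ty":0,"tz":0.01,"rx":0,"ry":0,"rz":0,"claw":34},
  {"tx":0,"ty":0,"tz":0.01,"rx":0,"ry":0,"rz":0,"claw":34},
  {"tx":0,"ty":0,"tz":-0.3,"rx":0,"ry":0,"rz":0,"claw":34},
  {"tx":0,"ty":0,"tz":-0.6,"rx":0,"ry":0,"rz":0,"claw":34},
  {"tx":0,"ty":0,"tz":-1,"rx":0,"ry":0,"rz":0,"claw":34},
])

```text
time_s: 10.55
tool_pos: [0.423, 0.3062, 0.1491]
eef_rot: [[-0.996, 0.091, -0.002], [0.091, 0.996, -0.001], [0.002, -0.002, -1.0]]
contact_force: [0.7, 0.1, -0.3]
gripper_width: 0.034
grip_force: 0.0
```

Emit:
step_arm([
  {"tx":0,"ty":0,"tz":-0.9,"rx":0,"ry":0,"rz":0,"claw":0},
  {"tx":0,"ty":0,"tz":-0.9,"rx":0,"ry":0,"rz":0,"claw":0},
  {"tx":0,"ty":0,"tz":-0.9,"rx":0,"ry":0,"rz":0,"claw":0},
  {"tx":0,"ty":0,"tz":-0.9,"rx":0,"ry":0,"rz":0,"claw":0},
])

```text
time_s: 11.05
tool_pos: [0.4233, 0.3063, 0.2563]
eef_rot: [[-0.996, 0.091, -0.001], [0.091, 0.996, -0.001], [0.001, -0.001, -1.0]]
contact_force: [-0.6, -0.3, -0.2]
gripper_width: 0.0003
grip_force: 0.0
```

```bash
python3 - <<'E'
from h import *
say(); im,o=cap('wrist','w6'); t,_=cap('top','t6'); s,_=cap('scene','s6')
cv2.imwrite('pics/c5.png',np.hstack([cv2.resize(t[150:230,150:230],(400,400)),cv2.resize(s[150:270,310:430],(400,400))]))
E
```

```text
t 11.05 p [0.4233 0.3063 0.2563] yaw(x axis) 174.8 w 0.0003 F [-0.6 -0.3 -0.2] g 0.0
```

View pics/c5.png

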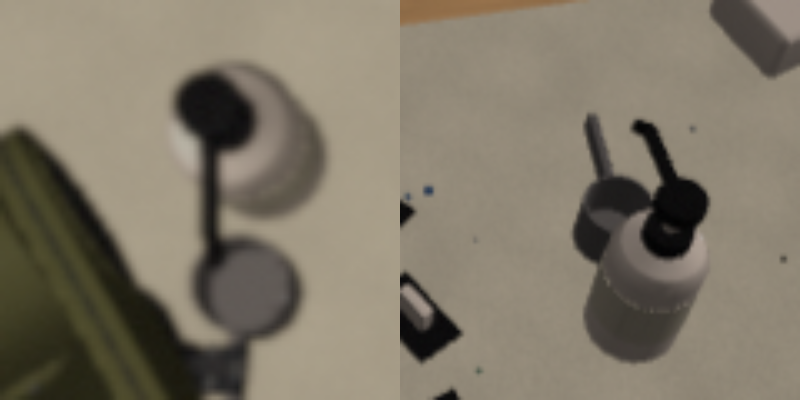

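```bash
python3 - <<'E'
from h import *
print('cup',plane('top',(199.4,207.6),.055),'pump',plane('top',(192.8,172.4),.19),tri(ray('top',(192.8,172.4)),ray('wrist',(514.8,180.6),load('w1')[1])))
E
```

```text
cup [0.48986781 0.29503027 0.055     ] pump [0.5733294  0.28840557 0.19      ] [0.57616468 0.28829953 0.19168617]
```

The cup stands within about 4 mm of the spout point, upright and released. Now the pump.

Emit:
step_arm([
  {"tx":-0.65,"ty":-0.015,"tz":0,"rx":0,"ry":0,"rz":0,"claw":0},
  {"tx":-0.65,"ty":-0.015,"tz":0,"rx":0,"ry":0,"rz":0,"claw":0},
  {"tx":-0.65,"ty":-0.015,"tz":0,"rx":0,"ry":0,"rz":0,"claw":0},
])

```text
time_s: 11.58
tool_pos: [0.5016, 0.2974, 0.2552]
eef_rot: [[-0.996, 0.092, -0.003], [0.092, 0.996, -0.001], [0.003, -0.002, -1.0]]
contact_force: [0.1, -0.2, 1.0]
gripper_width: 0.0001
grip_force: 0.0
```

Emit:
step_arm([
  {"tx":-0.65,"ty":-0.015,"tz":0,"rx":0,"ry":0,"rz":0,"claw":0},
  {"tx":-0.65,"ty":-0.015,"tz":0,"rx":0,"ry":0,"rz":0,"claw":0},
  {"tx":-0.65,"ty":-0.015,"tz":0.2,"rx":0,"ry":0,"rz":0,"claw":0},
  {"tx":-0.65,"ty":-0.015,"tz":0.4,"rx":0,"ry":0,"rz":0,"claw":0},
  {"tx":-0.65,"ty":-0.015,"tz":0.4,"rx":0,"ry":0,"rz":0,"claw":0},
  {"tx":-0.65,"ty":-0.015,"tz":0.4,"rx":0,"ry":0,"rz":0,"claw":0},
])

```text
time_s: 12.32
tool_pos: [0.5783, 0.2895, 0.2097]
eef_rot: [[-0.996, 0.09, 0.0], [0.09, 0.996, 0.0], [-0.0, 0.0, -1.0]]
contact_force: [0.5, 0.1, -0.0]
gripper_width: 0.0003
grip_force: 0.0
```

Emit:
step_arm([
  {"tx":0,"ty":0,"tz":0.05,"rx":0,"ry":0,"rz":0,"claw":0},
  {"tx":0,"ty":0,"tz":0.1,"rx":0,"ry":0,"rz":0,"claw":0},
  {"tx":0,"ty":0,"tz":0.14,"rx":0,"ry":0,"rz":0,"claw":0},
  {"tx":0,"ty":0,"tz":0.14,"rx":0,"ry":0,"rz":0,"claw":0},
])

```text
time_s: 12.82
tool_pos: [0.5792, 0.2893, 0.1926]
eef_rot: [[-0.996, 0.091, 0.001], [0.091, 0.996, 0.001], [-0.001, 0.001, -1.0]]
contact_force: [-0.3, 0.4, 3.9]
gripper_width: -0.0001
grip_force: 2.4
```

Emit:
step_arm([
  {"tx":0,"ty":0,"tz":0.03,"rx":0,"ry":0,"rz":0,"claw":0},
  {"tx":0,"ty":0,"tz":0.06,"rx":0,"ry":0,"rz":0,"claw":0},
  {"tx":0,"ty":0,"tz":0.085,"rx":0,"ry":0,"rz":0,"claw":0},
  {"tx":0,"ty":0,"tz":0.085,"rx":0,"ry":0,"rz":0,"claw":0},
  {"tx":0,"ty":0,"tz":0.085,"rx":0,"ry":0,"rz":0,"claw":0},
])

```text
time_s: 13.45
tool_pos: [0.5792, 0.2893, 0.1834]
eef_rot: [[-0.996, 0.091, 0.001], [0.091, 0.996, 0.001], [-0.001, 0.001, -1.0]]
contact_force: [-1.1, 0.8, 8.4]
gripper_width: -0.0002
grip_force: 4.2
```

Emit:
step_arm([
  {"tx":0,"ty":0,"tz":0.015,"rx":0,"ry":0,"rz":0,"claw":0},
  {"tx":0,"ty":0,"tz":0.023,"rx":0,"ry":0,"rz":0,"claw":0},
  {"tx":0,"ty":0,"tz":0.023,"rx":0,"ry":0,"rz":0,"claw":0},
  {"tx":0,"ty":0,"tz":0.023,"rx":0,"ry":0,"rz":0,"claw":0},
])

```text
time_s: 13.95
tool_pos: [0.5793, 0.2893, 0.182]
eef_rot: [[-0.996, 0.091, 0.002], [0.091, 0.996, 0.001], [-0.002, 0.001, -1.0]]
contact_force: [-3.0, -1.6, 14.6]
gripper_width: -0.0001
grip_force: 7.0
```

Bottomed out at 14.6 N and 0.182 m. I'll press a hair more, then let the head up.

Emit:
step_arm([
  {"tx":0,"ty":0,"tz":0.01,"rx":0,"ry":0,"rz":0,"claw":0},
  {"tx":0,"ty":0,"tz":0.01,"rx":0,"ry":0,"rz":0,"claw":0},
  {"tx":0,"ty":0,"tz":0.01,"rx":0,"ry":0,"rz":0,"claw":0},
  {"tx":0,"ty":0,"tz":-0.05,"rx":0,"ry":0,"rz":0,"claw":0},
  {"tx":0,"ty":0,"tz":-0.15,"rx":0,"ry":0,"rz":0,"claw":0},
  {"tx":0,"ty":0,"tz":-0.3,"rx":0,"ry":0,"rz":0,"claw":0},
  {"tx":0,"ty":0,"tz":-0.7,"rx":0,"ry":0,"rz":0,"claw":0},
  {"tx":0,"ty":0,"tz":-0.7,"rx":0,"ry":0,"rz":0,"claw":0},
  {"tx":0,"ty":0,"tz":-0.7,"rx":0,"ry":0,"rz":0,"claw":0},
])

```text
time_s: 15.08
tool_pos: [0.5785, 0.2887, 0.2627]
eef_rot: [[-0.996, 0.091, -0.001], [0.091, 0.996, -0.001], [0.001, -0.001, -1.0]]
contact_force: [0.1, 0.7, -1.0]
gripper_width: 0.0
grip_force: 0.0
```

```bash
python3 - <<'E'
from h import *
say(); s,_=cap('scene','s7'); a=cv2.imread('pics/s6.png')
# pump head and cup compared with before the press
d=cv2.absdiff(a,s).max(2); print('diff cup area',[(d[y0:y1,x0:x1]>40).sum() for x0,y0,x1,y1 in [(360,180,385,230),(385,200,405,225)]])
E
```

```text
t 15.075 p [0.5785 0.2887 0.2627] yaw(x axis) 174.8 w 0.0 F [ 0.1  0.7 -1. ] g 0.0
diff cup area [np.int64(0), np.int64(0)]
```

Emit:
step_arm([
  {"tx":0.65,"ty":0.015,"tz":0,"rx":0,"ry":0,"rz":0,"claw":34},
  {"tx":0.65,"ty":0.015,"tz":0,"rx":0,"ry":0,"rz":0,"claw":34},
  {"tx":0.65,"ty":0.015,"tz":0,"rx":0,"ry":0,"rz":0,"claw":34},
])

```text
time_s: 15.5
tool_pos: [0.5002, 0.2978, 0.2624]
eef_rot: [[-0.996, 0.089, -0.001], [0.089, 0.996, -0.001], [0.001, -0.001, -1.0]]
contact_force: [0.2, 0.4, -0.6]
gripper_width: 0.0341
grip_force: 0.0
```

Emit:
step_arm([
  {"tx":0.65,"ty":0.015,"tz":0,"rx":0,"ry":0,"rz":0,"claw":34},
  {"tx":0.65,"ty":0.015,"tz":0,"rx":0,"ry":0,"rz":0,"claw":34},
  {"tx":0.65,"ty":0.015,"tz":0,"rx":0,"ry":0,"rz":0,"claw":34},
  {"tx":0.65,"ty":0.015,"tz":0,"rx":0,"ry":0,"rz":0,"claw":34},
])

```text
time_s: 16.0
tool_pos: [0.426, 0.307, 0.2634]
eef_rot: [[-0.996, 0.091, 0.002], [0.091, 0.996, 0.0], [-0.002, 0.001, -1.0]]
contact_force: [0.8, -0.5, -0.2]
gripper_width: 0.0339
grip_force: 0.0
```

```bash
python3 - <<'E'
from h import *
say(); a,_=load('w6');im,o=cap('wrist','w7')
d=cv2.absdiff(a,im).max(2);d[235:]=0; ys,xs=np.where(d>45); print('moved px',len(xs), xs.min() if len(xs) else 0, xs.max() if len(xs) else 0)
E
```

```text
t 16.0 p [0.426  0.307  0.2634] yaw(x axis) 174.78 w 0.0339 F [ 0.8 -0.5 -0.2] g 0.0
moved px 3871 0 555
```

The pump came back up and the cup is unmoved. I'll grip the handle again and carry it back.

Emit:
step_arm([
  {"tx":0.01,"ty":0,"tz":0.5,"rx":0,"ry":0,"rz":0,"claw":34},
  {"tx":0.01,"ty":0,"tz":1,"rx":0,"ry":0,"rz":0,"claw":34},
  {"tx":0.01,"ty":0,"tz":1,"rx":0,"ry":0,"rz":0,"claw":34},
  {"tx":0.01,"ty":0,"tz":1,"rx":0,"ry":0,"rz":0,"claw":34},
])

```text
time_s: 16.55
tool_pos: [0.4247, 0.3075, 0.1445]
eef_rot: [[-0.996, 0.091, 0.002], [0.091, 0.996, 0.001], [-0.002, 0.001, -1.0]]
contact_force: [0.1, 0.4, 0.2]
gripper_width: 0.0341
grip_force: 0.0
```

Emit:
step_arm([
  {"tx":0,"ty":0,"tz":0.4,"rx":0,"ry":0,"rz":0,"claw":34},
  {"tx":0,"ty":0,"tz":0.75,"rx":0,"ry":0,"rz":0,"claw":34},
  {"tx":0,"ty":0,"tz":0.955,"rx":0,"ry":0,"rz":0,"claw":34},
  {"tx":0,"ty":0,"tz":0.955,"rx":0,"ry":0,"rz":0,"claw":34},
  {"tx":0,"ty":0,"tz":0.955,"rx":0,"ry":0,"rz":0,"claw":34},
  {"tx":0,"ty":0,"tz":0.955,"rx":0,"ry":0,"rz":0,"claw":5},
  {"tx":0,"ty":0,"tz":0.955,"rx":0,"ry":0,"rz":0,"claw":5},
  {"tx":0,"ty":0,"tz":0.955,"rx":0,"ry":0,"rz":0,"claw":5},
  {"tx":0,"ty":0,"tz":0.955,"rx":0,"ry":0,"rz":0,"claw":5},
])

```text
time_s: 17.68
tool_pos: [0.4239, 0.3076, 0.0302]
eef_rot: [[-0.996, 0.09, 0.003], [0.09, 0.996, 0.002], [-0.003, 0.002, -1.0]]
contact_force: [-1.0, 0.0, 7.1]
gripper_width: 0.0091
grip_force: 60.9
```

Emit:
step_arm([
  {"tx":0,"ty":0,"tz":-0.2,"rx":0,"ry":0,"rz":0,"claw":5},
  {"tx":0,"ty":0,"tz":-0.4,"rx":0,"ry":0,"rz":0,"claw":5},
  {"tx":-0.1,"ty":-0.32,"tz":-0.4,"rx":0,"ry":0,"rz":0,"claw":5},
  {"tx":-0.2,"ty":-0.65,"tz":-0.5,"rx":0,"ry":0,"rz":0,"claw":5},
  {"tx":-0.303,"ty":-0.977,"tz":-0.7,"rx":0,"ry":0,"rz":0,"claw":5},
])

```text
time_s: 18.3
tool_pos: [0.4474, 0.1855, 0.1127]
eef_rot: [[-0.996, 0.09, -0.002], [0.09, 0.996, -0.001], [0.002, -0.001, -1.0]]
contact_force: [0.1, 0.1, -0.1]
gripper_width: 0.009
grip_force: 59.8
```

Emit:
step_arm([
  {"tx":-0.1,"ty":-0.324,"tz":0,"rx":0,"ry":0,"rz":0,"claw":5},
  {"tx":-0.2,"ty":-0.65,"tz":0,"rx":0,"ry":0,"rz":0,"claw":5},
  {"tx":-0.303,"ty":-0.977,"tz":0,"rx":0,"ry":0,"rz":0,"claw":5},
])

```text
time_s: 18.68
tool_pos: [0.474, 0.0655, 0.1132]
eef_rot: [[-0.996, 0.09, 0.001], [0.09, 0.996, 0.0], [-0.001, 0.0, -1.0]]
contact_force: [0.2, -0.1, -1.4]
gripper_width: 0.0092
grip_force: 59.8
```

Emit:
step_arm([
  {"tx":-0.1,"ty":-0.324,"tz":0,"rx":0,"ry":0,"rz":0,"claw":5},
  {"tx":-0.2,"ty":-0.65,"tz":0,"rx":0,"ry":0,"rz":0,"claw":5},
  {"tx":-0.303,"ty":-0.977,"tz":0,"rx":0,"ry":0,"rz":0,"claw":5},
])

```text
time_s: 19.05
tool_pos: [0.4995, -0.0546, 0.1131]
eef_rot: [[-0.996, 0.091, 0.001], [0.091, 0.996, -0.0], [-0.001, 0.0, -1.0]]
contact_force: [0.6, 0.4, -0.3]
gripper_width: 0.0092
grip_force: 59.8
```

Emit:
step_arm([
  {"tx":-0.1,"ty":-0.324,"tz":0,"rx":0,"ry":0,"rz":0,"claw":5},
  {"tx":-0.2,"ty":-0.65,"tz":0,"rx":0,"ry":0,"rz":0,"claw":5},
  {"tx":-0.303,"ty":-0.977,"tz":0,"rx":0,"ry":0,"rz":0,"claw":5},
])

```text
time_s: 19.42
tool_pos: [0.5251, -0.1746, 0.113]
eef_rot: [[-0.996, 0.091, 0.0], [0.091, 0.996, -0.0], [-0.0, -0.0, -1.0]]
contact_force: [0.1, 0.5, -0.3]
gripper_width: 0.0087
grip_force: 59.8
```

Emit:
step_arm([
  {"tx":-0.1,"ty":-0.324,"tz":0,"rx":0,"ry":0,"rz":0,"claw":5},
  {"tx":-0.2,"ty":-0.65,"tz":0,"rx":0,"ry":0,"rz":0,"claw":5},
  {"tx":-0.303,"ty":-0.977,"tz":0,"rx":0,"ry":0,"rz":0,"claw":5},
  {"tx":-0.303,"ty":-0.977,"tz":0,"rx":0,"ry":0,"rz":0,"claw":5},
  {"tx":-0.303,"ty":-0.977,"tz":0,"rx":0,"ry":0,"rz":0,"claw":5},
])

```text
time_s: 20.05
tool_pos: [0.55, -0.2929, 0.1125]
eef_rot: [[-0.996, 0.091, -0.001], [0.091, 0.996, 0.001], [0.001, 0.001, -1.0]]
contact_force: [-0.2, -0.2, -0.6]
gripper_width: 0.0091
grip_force: 59.8
```

Emit:
step_arm([
  {"tx":0,"ty":0,"tz":0.3,"rx":0,"ry":0,"rz":0,"claw":5},
  {"tx":0,"ty":0,"tz":0.55,"rx":0,"ry":0,"rz":0,"claw":5},
  {"tx":0,"ty":0,"tz":0.65,"rx":0,"ry":0,"rz":0,"claw":5},
  {"tx":0,"ty":0,"tz":0.66,"rx":0,"ry":0,"rz":0,"claw":5},
  {"tx":0,"ty":0,"tz":0.66,"rx":0,"ry":0,"rz":0,"claw":5},
  {"tx":0,"ty":0,"tz":0.66,"rx":0,"ry":0,"rz":0,"claw":5},
])

```text
time_s: 20.8
tool_pos: [0.5512, -0.2934, 0.0341]
eef_rot: [[-0.996, 0.09, 0.001], [0.09, 0.996, -0.001], [-0.001, -0.001, -1.0]]
contact_force: [-0.3, -0.8, -0.4]
gripper_width: 0.009
grip_force: 60.6
```

Emit:
step_arm([
  {"tx":0,"ty":0,"tz":0,"rx":0,"ry":0,"rz":0,"claw":34},
  {"tx":0,"ty":0,"tz":0,"rx":0,"ry":0,"rz":0,"claw":34},
  {"tx":0,"ty":0,"tz":0,"rx":0,"ry":0,"rz":0,"claw":34},
  {"tx":0,"ty":0,"tz":-0.3,"rx":0,"ry":0,"rz":0,"claw":34},
  {"tx":0,"ty":0,"tz":-0.7,"rx":0,"ry":0,"rz":0,"claw":34},
  {"tx":0,"ty":0,"tz":-1,"rx":0,"ry":0,"rz":0,"claw":34},
  {"tx":0,"ty":0,"tz":-1,"rx":0,"ry":0,"rz":0,"claw":34},
])

```text
time_s: 21.68
tool_pos: [0.5529, -0.2948, 0.1572]
eef_rot: [[-0.996, 0.091, 0.007], [0.091, 0.996, -0.004], [-0.007, -0.003, -1.0]]
contact_force: [0.1, -0.5, -0.4]
gripper_width: 0.0344
grip_force: 0.0
```

Emit:
step_arm([
  {"tx":-0.88,"ty":0.1,"tz":-1,"rx":0,"ry":0,"rz":0,"claw":34},
  {"tx":-0.88,"ty":0.1,"tz":-1,"rx":0,"ry":0,"rz":0,"claw":34},
  {"tx":-0.88,"ty":0.1,"tz":-1,"rx":0,"ry":0,"rz":0,"claw":34},
  {"tx":-0.88,"ty":0.1,"tz":-1,"rx":0,"ry":0,"rz":-0.057,"claw":34},
  {"tx":-0.88,"ty":0.1,"tz":-1,"rx":0,"ry":0,"rz":-0.057,"claw":34},
  {"tx":-0.88,"ty":0.1,"tz":-1,"rx":0,"ry":0,"rz":-0.057,"claw":34},
])

```text
time_s: 22.42
tool_pos: [0.656, -0.2907, 0.2716]
eef_rot: [[-1.0, 0.003, -0.003], [0.003, 1.0, 0.001], [0.003, 0.001, -1.0]]
contact_force: [0.1, 0.5, -0.1]
gripper_width: 0.0338
grip_force: 0.0
```

```bash
python3 - <<'E'
from h import *
im,o=cap('wrist','w8'); say(o)
E
```

```text
t 22.425 p [ 0.656  -0.2907  0.2716] yaw(x axis) 179.84 w 0.0338 F [ 0.1  0.5 -0.1] g 0.0
```

Emit:
step_arm([
  {"tx":0.1,"ty":1,"tz":0,"rx":0,"ry":0,"rz":0,"claw":34},
  {"tx":0.1,"ty":1,"tz":0,"rx":0,"ry":0,"rz":0,"claw":34},
  {"tx":0.1,"ty":1,"tz":0,"rx":0,"ry":0,"rz":0,"claw":34},
])

```text
time_s: 22.85
tool_pos: [0.6438, -0.1667, 0.2732]
eef_rot: [[-1.0, -0.002, -0.002], [-0.002, 1.0, 0.002], [0.002, 0.002, -1.0]]
contact_force: [0.3, -1.6, 0.1]
gripper_width: 0.0338
grip_force: 0.0
```

Emit:
step_arm([
  {"tx":0.1,"ty":0.9,"tz":0,"rx":0,"ry":0,"rz":0,"claw":34},
  {"tx":0.1,"ty":0.9,"tz":0,"rx":0,"ry":0,"rz":0,"claw":34},
  {"tx":0.1,"ty":0.9,"tz":0,"rx":0,"ry":0,"rz":0,"claw":34},
  {"tx":0.1,"ty":0.9,"tz":0,"rx":0,"ry":0,"rz":0,"claw":34},
  {"tx":0.1,"ty":0.9,"tz":0,"rx":0,"ry":0,"rz":0,"claw":34},
])

```text
time_s: 23.48
tool_pos: [0.6334, -0.0646, 0.2732]
eef_rot: [[-1.0, 0.003, -0.0], [0.003, 1.0, -0.001], [0.0, -0.001, -1.0]]
contact_force: [-0.2, 0.5, 0.6]
gripper_width: 0.0339
grip_force: 0.0
```

```bash
python3 - <<'E'
from h import *
im,o=cap('wrist','w9'); say(o)
a=cv2.imread('pics/w8.png'); cv2.imwrite('pics/c6.png',np.vstack([a[:280],im[:280]]))
E
```

```text
t 23.475 p [ 0.6334 -0.0646  0.2732] yaw(x axis) 179.83 w 0.0339 F [-0.2  0.5  0.6] g 0.0
```

View pics/c6.png

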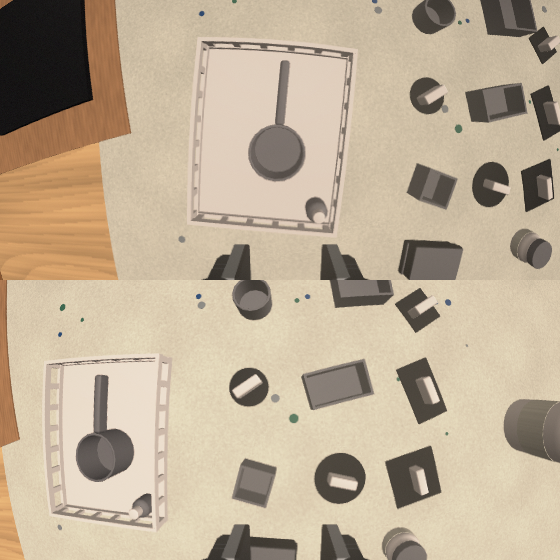

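Both views show the cup back in the basket at (277,153) in w8, upright, with every lid and pot in place. Now I'll measure the lids and pots from these views.

```bash
cat >> h.py <<'E'
DX={'lrd':(.546,-.109),'lcup':(.656,.004),'lbs':(.656,.104),'lob':(.542,.109),'lsq':(.437,.105),'psq':(.656,-.103),'prd':(.439,-.101),'pob':(.543,-.004),'pbs':(.438,0.)}
def meas(tag,kind,xy=None,H=None):
    """outline of a lid flange (z 12 mm) or pot/cup rim on its plane; bar yaw for lids"""
    im,o=load(tag); lid=kind[0]=='l'; z=H or (.012 if lid else .045); xy=xy if xy is not None else DX[kind]
    c=proj([*xy,z],o); k=int(58*.45/(o['tool_pos'][2]+.134)); x0,y0=np.maximum(0,(c-k).astype(int)); x1,y1=(c+k).astype(int)
    g=im.max(2); m=np.zeros(g.shape,np.uint8); m[y0:y1,x0:x1]=(g[y0:y1,x0:x1]<(120 if lid else 150))*255
    m=cv2.morphologyEx(m,cv2.MORPH_OPEN,np.ones((3,3),np.uint8))
    n,l,s,ct=cv2.connectedComponentsWithStats(m); j=1+np.argmin([np.hypot(*(ct[i]-c))+(1e3 if s[i,4]<250 else 0) for i in range(1,n)])
    h=cv2.convexHull(cv2.findContours(((l==j)*255).astype(np.uint8),0,1)[0][0])[:,0]
    P=np.array([plane('wrist',p,z,o)[:2] for p in h],np.float32)*1000
    out=dict(px=ct[j].round(0),bbox=s[j,:4])
    if kind in('lrd','lcup','prd','cup'):
        A=np.c_[2*P,np.ones(len(P))]; q=np.linalg.lstsq(A,(P**2).sum(1),rcond=None)[0]; out.update(c=q[:2].round(1),dia=round(2*np.sqrt(q[2]+q[0]**2+q[1]**2),1))
    else:
        rc=cv2.minAreaRect(P); v=cv2.boxPoints(rc); e=v[1]-v[0]; f=v[2]-v[1]
        e=e if np.hypot(*e)>np.hypot(*f) else f; out.update(c=np.round(rc[0],1),size=np.round(rc[1],1),yaw=round(np.degrees(np.arctan2(e[1],e[0]))%180,1))
    if lid:
        hm=np.zeros_like(m); cv2.fillConvexPoly(hm,h.astype(np.int32),255); hm=cv2.erode(hm,np.ones((3,3),np.uint8))
        y,x=np.where((hm>0)&(g>150)); B=np.array([plane('wrist',p,.038,o)[:2] for p in np.c_[x,y]],np.float32)*1000
        rc=cv2.minAreaRect(B); v=cv2.boxPoints(rc); e=v[1]-v[0]; f=v[2]-v[1]; e=e if np.hypot(*e)>np.hypot(*f) else f
        out.update(bar=np.round(rc[0],1),bsize=np.round(rc[1],1),byaw=round(np.degrees(np.arctan2(e[1],e[0]))%180,1))
    print(tag,kind,{k:(v.tolist() if hasattr(v,'tolist') else v) for k,v in out.items()}); return out
E
python3 - <<'E'
from h import *
for t in('w9','w1'):
    for k in DX:
        try: meas(t,k)
        except Exception as e: print(t,k,e)
meas('w8','cup',(.6227,-.297),.059)
E
```

```text
w9 lrd {'px': [250.0, 107.0], 'bbox': [230, 88, 38, 38], 'c': [549.4, -109.7], 'dia': 46.7, 'bar': [549.6, -109.0], 'bsize': [12.8, 33.2], 'byaw': 123.4000015258789}
w9 lcup {'px': [339.0, 197.0], 'bbox': [315, 173, 50, 51], 'c': [663.5, 3.1], 'dia': 65.0, 'bar': [661.7, 3.5], 'bsize': [34.0, 14.6], 'byaw': 78.80000305175781}
w9 lbs {'px': [412.0, 196.0], 'bbox': [386, 167, 55, 61], 'c': [661.4, 104.3], 'size': [67.8, 67.6], 'yaw': 19.399999618530273, 'bar': [661.0, 104.7], 'bsize': [33.8, 10.9], 'byaw': 19.5}
w9 lob {'px': [420.0, 110.0], 'bbox': [397, 78, 49, 66], 'c': [547.5, 108.8], 'size': [75.8, 46.1], 'yaw': 26.5, 'bar': [547.1, 109.5], 'bsize': [33.7, 10.7], 'byaw': 26.100000381469727}
w9 lsq {'px': [416.0, 30.0], 'bbox': [396, 9, 43, 43], 'c': [440.2, 103.9], 'size': [45.5, 46.5], 'yaw': 128.0, 'bar': [443.4, 100.2], 'bsize': [11.1, 21.4], 'byaw': 128.1999969482422}
w9 psq {'px': [254.0, 202.0], 'bbox': [233, 179, 43, 48], 'c': [660.7, -102.1], 'size': [40.8, 50.1], 'yaw': 163.3000030517578}
w9 prd {'px': [252.0, 18.0], 'bbox': [233, 0, 39, 40], 'c': [447.5, -101.7], 'dia': 
[... 1006 characters left out ...]
, 45, 42], 'c': [440.1, 104.6], 'size': [45.4, 45.6], 'yaw': 127.69999694824219, 'bar': [441.2, 104.8], 'bsize': [13.3, 30.5], 'byaw': 127.5999984741211}
w1 psq {'px': [168.0, 217.0], 'bbox': [149, 197, 40, 42], 'c': [659.3, -96.1], 'size': [51.4, 56.1], 'yaw': 162.89999389648438}
w1 prd {'px': [161.0, 59.0], 'bbox': [142, 41, 40, 35], 'c': [446.3, -96.7], 'dia': 53.7}
w1 pob {'px': [231.0, 131.0], 'bbox': [200, 108, 63, 47], 'c': [546.2, -4.0], 'size': [41.0, 74.4], 'yaw': 106.0}
w1 pbs {'px': [235.0, 51.0], 'bbox': [207, 21, 58, 60], 'c': [443.2, 1.8], 'size': [70.6, 65.0], 'yaw': 8.800000190734863}
w8 cup {'px': [277.0, 147.0], 'bbox': [249, 87, 56, 94], 'c': [603.9, -299.7], 'dia': 88.3}
```

```bash
cat >> h.py <<'E'
def to(x,y,z,yaw,o=None):
    o=o or r.get_obs(); R=np.array(o['eef_rot']); d=R.T@(np.array([x,y,z])-o['tool_pos'])/.12
    cy=np.degrees(np.arctan2(R[1,0],R[0,0])); dy=(yaw-cy+180)%360-180
    say(o); print('need t',d.round(3),'rz',round(-dy/90,4),'q',np.round(o['joint_pos'],2)[[0,5]])
E
python3 - <<'E'
from h import *
to(.6614,.1045,.12,199.5)
E
```

```text
t 23.525 p [ 0.6334 -0.0646  0.2732] yaw(x axis) 179.82 w 0.0342 F [-1.1  0.4 -0.1] g 0.0
need t [-0.229  1.41   1.276] rz -0.2187 q [-0.17 -1.74]
```

Emit:
step_arm([
  {"tx":-0.234,"ty":0.7,"tz":0.3,"rx":0,"ry":0,"rz":0,"claw":30},
  {"tx":-0.234,"ty":0.7,"tz":0.3,"rx":0,"ry":0,"rz":0,"claw":30},
  {"tx":-0.234,"ty":0.7,"tz":0.3,"rx":0,"ry":0,"rz":0,"claw":30},
])

```text
time_s: 23.9
tool_pos: [0.6613, 0.0219, 0.2355]
eef_rot: [[-1.0, -0.0, -0.003], [-0.0, 1.0, 0.0], [0.003, 0.0, -1.0]]
contact_force: [-0.8, -0.1, 0.2]
gripper_width: 0.03
grip_force: 0.0
```

Emit:
step_arm([
  {"tx":0,"ty":0.71,"tz":0.97,"rx":0,"ry":0,"rz":-0.219,"claw":30},
  {"tx":0,"ty":0.71,"tz":0.97,"rx":0,"ry":0,"rz":-0.219,"claw":30},
  {"tx":0,"ty":0.71,"tz":0.97,"rx":0,"ry":0,"rz":-0.219,"claw":30},
  {"tx":0,"ty":0.71,"tz":0.97,"rx":0,"ry":0,"rz":-0.219,"claw":30},
  {"tx":0,"ty":0.71,"tz":0.97,"rx":0,"ry":0,"rz":-0.219,"claw":30},
  {"tx":0,"ty":0.71,"tz":0.97,"rx":0,"ry":0,"rz":-0.219,"claw":30},
])

```text
time_s: 24.65
tool_pos: [0.6631, 0.1049, 0.1233]
eef_rot: [[-0.942, -0.334, 0.004], [-0.334, 0.942, 0.0], [-0.004, -0.001, -1.0]]
contact_force: [-0.1, 0.7, 0.0]
gripper_width: 0.0303
grip_force: 0.0
```

```bash
python3 - <<'E'
from h import *
to(.6614,.1045,.023,199.5)
E
```

```text
t 24.65 p [0.6631 0.1049 0.1233] yaw(x axis) -160.47 w 0.0303 F [-0.1  0.7  0. ] g 0.0
need t [0.018 0.003 0.836] rz 0.0004 q [ 0.09 -1.82]
```

Emit:
step_arm([
  {"tx":0.01,"ty":0,"tz":0.45,"rx":0,"ry":0,"rz":0,"claw":30},
  {"tx":0.01,"ty":0,"tz":0.75,"rx":0,"ry":0,"rz":0,"claw":30},
  {"tx":0.01,"ty":0,"tz":0.83,"rx":0,"ry":0,"rz":0,"claw":30},
  {"tx":0.01,"ty":0,"tz":0.83,"rx":0,"ry":0,"rz":0,"claw":30},
  {"tx":0.01,"ty":0,"tz":0.83,"rx":0,"ry":0,"rz":0,"claw":5},
  {"tx":0.01,"ty":0,"tz":0.83,"rx":0,"ry":0,"rz":0,"claw":5},
  {"tx":0.01,"ty":0,"tz":0.83,"rx":0,"ry":0,"rz":0,"claw":5},
  {"tx":0.01,"ty":0,"tz":0.83,"rx":0,"ry":0,"rz":0,"claw":5},
])

```text
time_s: 25.65
tool_pos: [0.6622, 0.1058, 0.0237]
eef_rot: [[-0.942, -0.336, 0.004], [-0.336, 0.942, 0.0], [-0.004, -0.001, -1.0]]
contact_force: [0.1, -0.2, 5.5]
gripper_width: 0.0106
grip_force: 61.3
```

Emit:
step_arm([
  {"tx":0,"ty":0,"tz":-0.3,"rx":0,"ry":0,"rz":0,"claw":5},
  {"tx":0,"ty":0,"tz":-0.7,"rx":0,"ry":0,"rz":0,"claw":5},
  {"tx":0,"ty":0,"tz":-1,"rx":0,"ry":0,"rz":0,"claw":5},
])

```text
time_s: 26.02
tool_pos: [0.6608, 0.1059, 0.1439]
eef_rot: [[-0.942, -0.336, 0.002], [-0.336, 0.942, 0.0], [-0.002, -0.0, -1.0]]
contact_force: [0.6, -0.2, -0.9]
gripper_width: 0.0107
grip_force: 60.3
```

Emit:
step_arm([
  {"tx":0.37,"ty":-0.05,"tz":0,"rx":0,"ry":0,"rz":0,"claw":5},
  {"tx":0.74,"ty":-0.1,"tz":0,"rx":0,"ry":0,"rz":0,"claw":5},
])

```text
time_s: 26.28
tool_pos: [0.5805, 0.0645, 0.1426]
eef_rot: [[-0.941, -0.337, 0.003], [-0.337, 0.942, -0.0], [-0.002, -0.001, -1.0]]
contact_force: [-0.1, -0.2, -0.1]
gripper_width: 0.0111
grip_force: 60.3
```

Emit:
step_arm([
  {"tx":0.37,"ty":-0.05,"tz":0,"rx":0,"ry":0,"rz":0.06,"claw":5},
  {"tx":0.74,"ty":-0.1,"tz":0,"rx":0,"ry":0,"rz":0.119,"claw":5},
  {"tx":0.74,"ty":-0.1,"tz":0,"rx":0,"ry":0,"rz":0.119,"claw":5},
  {"tx":0.74,"ty":-0.1,"tz":0,"rx":0,"ry":0,"rz":0.119,"claw":5},
  {"tx":0.74,"ty":-0.1,"tz":0,"rx":0,"ry":0,"rz":0.119,"claw":5},
])

```text
time_s: 26.9
tool_pos: [0.5029, 0.0238, 0.1418]
eef_rot: [[-0.988, -0.156, 0.002], [-0.156, 0.988, 0.0], [-0.002, -0.0, -1.0]]
contact_force: [-1.2, 0.1, 0.6]
gripper_width: 0.0108
grip_force: 60.3
```

```bash
python3 - <<'E'
from h import *
im,o=cap('wrist','v1'); a=meas('v1','pbs')
to(*a['c']/1000,.08,a['yaw']%90+180)
E
```

```text
v1 pbs {'px': [315.0, 70.0], 'bbox': [265, 43, 84, 83], 'c': [408.8, 23.6], 'size': [58.8, 58.9], 'yaw': 98.9000015258789}
t 26.95 p [0.5027 0.0238 0.1416] yaw(x axis) -171.02 w 0.0108 F [0.4 0.4 0.4] g 60.330913066864014
need t [0.774 0.12  0.512] rz 0.0009 q [-0.04 -1.76]
```

View pics/v1.png

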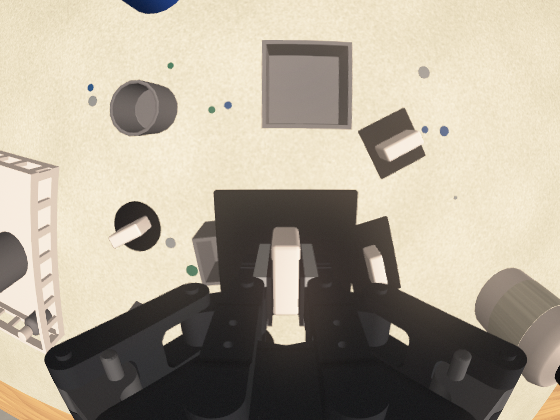

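The big square pot now stands at pixel (307,84). It was knocked about 4 cm before w9. The brighter exposure also clipped its rim, so I'll make the threshold relative to the table brightness.

```bash
sed -i 's/(120 if lid else 150))\*255/(.53 if lid else .78)*np.median(g[:235]))*255/; s/(g>150)/(g>.68*np.median(g[:235]))/' h.py; python3 - <<'E'
from h import *
print([int(np.median(load(t)[0].max(2)[:235])) for t in('w9','w1','v1')])
for xy in((.4088,.0236),):
  a=meas('v1','pbs',xy)
to(*a['c']/1000,.08,a['yaw']%90+180)
for k in ('lrd','lsq'): meas('v1',k)
for k in ('lcup','psq'): meas('w9',k)
E
```

```text
[221, 218, 239]
v1 pbs {'px': [306.0, 84.0], 'bbox': [262, 40, 90, 89], 'c': [408.8, 23.6], 'size': [63.7, 63.3], 'yaw': 8.899999618530273}
t 26.95 p [0.5027 0.0238 0.1416] yaw(x axis) -171.02 w 0.0108 F [0.4 0.4 0.4] g 60.330913066864014
need t [0.774 0.12  0.512] rz 0.0009 q [-0.04 -1.76]
v1 lrd {'px': [139.0, 224.0], 'bbox': [115, 202, 46, 49], 'c': [548.5, -109.0], 'dia': 48.2, 'bar': [541.3, -98.4], 'bsize': [12.1, 33.0], 'byaw': 125.5999984741211}
v1 lsq {'px': [389.0, 142.0], 'bbox': [359, 109, 66, 69], 'c': [439.8, 104.2], 'size': [45.7, 45.6], 'yaw': 37.599998474121094, 'bar': [439.9, 102.2], 'bsize': [14.1, 28.8], 'byaw': 127.30000305175781}
w9 lcup {'px': [339.0, 197.0], 'bbox': [315, 173, 50, 51], 'c': [663.4, 3.1], 'dia': 65.0, 'bar': [661.6, 3.5], 'bsize': [34.0, 14.6], 'byaw': 78.80000305175781}
w9 psq {'px': [254.0, 202.0], 'bbox': [232, 179, 44, 48], 'c': [660.5, -102.0], 'size': [41.9, 50.4], 'yaw': 163.39999389648438}
```

Emit:
step_arm([
  {"tx":0.4,"ty":0.06,"tz":0,"rx":0,"ry":0,"rz":0,"claw":5},
  {"tx":0.774,"ty":0.12,"tz":0,"rx":0,"ry":0,"rz":0,"claw":5},
  {"tx":0.774,"ty":0.12,"tz":0.3,"rx":0,"ry":0,"rz":0,"claw":5},
  {"tx":0.774,"ty":0.12,"tz":0.49,"rx":0,"ry":0,"rz":0,"claw":5},
  {"tx":0.774,"ty":0.12,"tz":0.49,"rx":0,"ry":0,"rz":0,"claw":5},
  {"tx":0.774,"ty":0.12,"tz":0.49,"rx":0,"ry":0,"rz":0,"claw":5},
  {"tx":0.774,"ty":0.12,"tz":0.49,"rx":0,"ry":0,"rz":0,"claw":5},
])

```text
time_s: 27.82
tool_pos: [0.4084, 0.0233, 0.0834]
eef_rot: [[-0.988, -0.156, 0.002], [-0.156, 0.988, -0.0], [-0.002, -0.0, -1.0]]
contact_force: [-0.2, 0.3, 0.3]
gripper_width: 0.0108
grip_force: 60.3
```

```bash
python3 - <<'E'
from h import *
to(.4088,.0236,.061,188.9)
E
```

```text
t 27.825 p [0.4084 0.0233 0.0834] yaw(x axis) -171.05 w 0.0108 F [-0.2  0.3  0.3] g 60.3080677986145
need t [-0.004  0.002  0.186] rz 0.0005 q [-0.05 -1.77]
```

Emit:
step_arm([
  {"tx":0,"ty":0,"tz":0.07,"rx":0,"ry":0,"rz":0,"claw":5},
  {"tx":0,"ty":0,"tz":0.13,"rx":0,"ry":0,"rz":0,"claw":5},
  {"tx":0,"ty":0,"tz":0.18,"rx":0,"ry":0,"rz":0,"claw":5},
  {"tx":0,"ty":0,"tz":0.195,"rx":0,"ry":0,"rz":0,"claw":5},
  {"tx":0,"ty":0,"tz":0.195,"rx":0,"ry":0,"rz":0,"claw":5},
  {"tx":0,"ty":0,"tz":0.195,"rx":0,"ry":0,"rz":0,"claw":5},
])

```text
time_s: 28.58
tool_pos: [0.4068, 0.0232, 0.0605]
eef_rot: [[-0.988, -0.155, 0.0], [-0.155, 0.988, -0.0], [-0.0, -0.0, -1.0]]
contact_force: [-6.1, 0.6, 24.5]
gripper_width: 0.0107
grip_force: 63.9
```

Seated: z is 0.0605 as expected, with firm contact. I'll release, then go for the square lid.

Emit:
step_arm([
  {"tx":0,"ty":0,"tz":0,"rx":0,"ry":0,"rz":0,"claw":30},
  {"tx":0,"ty":0,"tz":0,"rx":0,"ry":0,"rz":0,"claw":30},
  {"tx":0,"ty":0,"tz":-0.05,"rx":0,"ry":0,"rz":0,"claw":30},
  {"tx":0,"ty":0,"tz":-0.4,"rx":0,"ry":0,"rz":0,"claw":30},
  {"tx":0,"ty":0,"tz":-0.75,"rx":0,"ry":0,"rz":0,"claw":30},
])

```text
time_s: 29.2
tool_pos: [0.4066, 0.0233, 0.1498]
eef_rot: [[-0.988, -0.155, -0.002], [-0.155, 0.988, 0.0], [0.002, 0.0, -1.0]]
contact_force: [-0.3, 0.1, 0.2]
gripper_width: 0.0299
grip_force: 0.0
```

Emit:
step_arm([
  {"tx":-0.37,"ty":0.62,"tz":0,"rx":0,"ry":0,"rz":0.677,"claw":30},
  {"tx":-0.37,"ty":0.62,"tz":0,"rx":0,"ry":0,"rz":0.677,"claw":30},
  {"tx":-0.37,"ty":0.62,"tz":0,"rx":0,"ry":0,"rz":0.677,"claw":30},
  {"tx":-0.37,"ty":0.62,"tz":0,"rx":0,"ry":0,"rz":0.677,"claw":30},
  {"tx":-0.37,"ty":0.62,"tz":0,"rx":0,"ry":0,"rz":0.677,"claw":30},
  {"tx":-0.37,"ty":0.62,"tz":0,"rx":0,"ry":0,"rz":0.677,"claw":30},
  {"tx":-0.37,"ty":0.62,"tz":0,"rx":0,"ry":0,"rz":0.677,"claw":30},
  {"tx":-0.37,"ty":0.62,"tz":0,"rx":0,"ry":0,"rz":0.677,"claw":30},
  {"tx":-0.37,"ty":0.62,"tz":0,"rx":0,"ry":0,"rz":0.677,"claw":30},
])

```text
time_s: 30.32
tool_pos: [0.4394, 0.1036, 0.1492]
eef_rot: [[-0.617, 0.787, -0.0], [0.787, 0.617, -0.0], [0.0, -0.0, -1.0]]
contact_force: [0.2, 0.4, -1.0]
gripper_width: 0.0303
grip_force: 0.0
```

```bash
python3 - <<'E'
from h import *
im,o=cap('wrist','v2'); im,_=cap('top','t2')
to(.440,.1041,.024,127.8,o)
meas('v2','pbs',(.4088,.0236),.049)
E
```

```text
t 30.325 p [0.4394 0.1036 0.1492] yaw(x axis) 128.08 w 0.0303 F [ 0.2  0.4 -1. ] g 0.0
need t [0.    0.006 1.043] rz 0.0031 q [ 0.14 -0.53]
v2 pbs {'px': [193.0, 291.0], 'bbox': [103, 197, 184, 156], 'c': [401.2, -16.3], 'size': [199.1, 154.1], 'yaw': 44.400001525878906}
```

Emit:
step_arm([
  {"tx":0,"ty":0.005,"tz":0.45,"rx":0,"ry":0,"rz":0,"claw":30},
  {"tx":0,"ty":0.005,"tz":0.75,"rx":0,"ry":0,"rz":0,"claw":30},
  {"tx":0,"ty":0.005,"tz":0.9,"rx":0,"ry":0,"rz":0,"claw":30},
])

```text
time_s: 30.8
tool_pos: [0.4388, 0.1038, 0.0394]
eef_rot: [[-0.616, 0.788, -0.003], [0.788, 0.616, -0.0], [0.001, -0.003, -1.0]]
contact_force: [-0.2, -0.2, 0.6]
gripper_width: 0.0303
grip_force: 0.0
```

Emit:
step_arm([
  {"tx":0,"ty":0,"tz":0.14,"rx":0,"ry":0,"rz":0,"claw":30},
  {"tx":0,"ty":0,"tz":0.14,"rx":0,"ry":0,"rz":0,"claw":30},
  {"tx":0,"ty":0,"tz":0.14,"rx":0,"ry":0,"rz":0,"claw":5},
  {"tx":0,"ty":0,"tz":0.14,"rx":0,"ry":0,"rz":0,"claw":5},
  {"tx":0,"ty":0,"tz":0.14,"rx":0,"ry":0,"rz":0,"claw":5},
  {"tx":0,"ty":0,"tz":0.14,"rx":0,"ry":0,"rz":0,"claw":5},
])

```text
time_s: 31.55
tool_pos: [0.4403, 0.1041, 0.0249]
eef_rot: [[-0.616, 0.788, 0.001], [0.788, 0.616, 0.0], [-0.001, 0.001, -1.0]]
contact_force: [-0.4, 0.2, 4.0]
gripper_width: 0.0106
grip_force: 59.9
```

Emit:
step_arm([
  {"tx":0,"ty":0,"tz":-0.3,"rx":0,"ry":0,"rz":0,"claw":5},
  {"tx":0,"ty":0,"tz":-0.7,"rx":0,"ry":0,"rz":0,"claw":5},
  {"tx":0,"ty":0,"tz":-1,"rx":0,"ry":0,"rz":0,"claw":5},
])

```text
time_s: 31.92
tool_pos: [0.4401, 0.104, 0.1462]
eef_rot: [[-0.616, 0.788, 0.001], [0.788, 0.616, 0.0], [-0.001, 0.001, -1.0]]
contact_force: [1.0, 0.1, -1.0]
gripper_width: 0.0104
grip_force: 59.4
```

Emit:
step_arm([
  {"tx":-0.4,"ty":0.1,"tz":0,"rx":0,"ry":0,"rz":0,"claw":5},
  {"tx":-0.8,"ty":0.18,"tz":0,"rx":0,"ry":0,"rz":0,"claw":5},
  {"tx":-0.978,"ty":0.229,"tz":0,"rx":0,"ry":0,"rz":0,"claw":5},
])

```text
time_s: 32.3
tool_pos: [0.5359, 0.027, 0.1448]
eef_rot: [[-0.615, 0.789, 0.002], [0.789, 0.615, -0.0], [-0.001, 0.001, -1.0]]
contact_force: [-0.1, 0.2, -0.4]
gripper_width: 0.0106
grip_force: 59.4
```

Emit:
step_arm([
  {"tx":-0.4,"ty":0.1,"tz":0,"rx":0,"ry":0,"rz":0,"claw":5},
  {"tx":-0.8,"ty":0.18,"tz":0,"rx":0,"ry":0,"rz":0,"claw":5},
  {"tx":-0.978,"ty":0.229,"tz":0,"rx":0,"ry":0,"rz":0,"claw":5},
])

```text
time_s: 32.67
tool_pos: [0.6291, -0.0485, 0.1438]
eef_rot: [[-0.615, 0.789, -0.0], [0.789, 0.615, 0.0], [0.0, -0.0, -1.0]]
contact_force: [-0.1, -0.3, 0.7]
gripper_width: 0.0104
grip_force: 59.4
```

Emit:
step_arm([
  {"tx":-0.4,"ty":0.1,"tz":0,"rx":0,"ry":0,"rz":-0.1,"claw":5},
  {"tx":-0.8,"ty":0.18,"tz":0,"rx":0,"ry":0,"rz":-0.2,"claw":5},
  {"tx":-0.978,"ty":0.229,"tz":0,"rx":0,"ry":0,"rz":-0.3,"claw":5},
  {"tx":-0.978,"ty":0.229,"tz":0,"rx":0,"ry":0,"rz":-0.393,"claw":5},
  {"tx":-0.978,"ty":0.229,"tz":0,"rx":0,"ry":0,"rz":-0.393,"claw":5},
  {"tx":-0.978,"ty":0.229,"tz":0,"rx":0,"ry":0,"rz":-0.393,"claw":5},
  {"tx":-0.978,"ty":0.229,"tz":0,"rx":0,"ry":0,"rz":-0.393,"claw":5},
])

```text
time_s: 33.55
tool_pos: [0.7212, -0.1221, 0.1444]
eef_rot: [[-0.958, 0.287, -0.0], [0.287, 0.958, 0.0], [0.0, 0.0, -1.0]]
contact_force: [-0.5, 0.0, -0.3]
gripper_width: 0.0106
grip_force: 59.4
```

```bash
python3 - <<'E'
from h import *
im,o=cap('wrist','v3'); a=meas('v3','psq')
to(*a['c']/1000,.083,a['yaw']%90+90,o)
E
```

```text
v3 psq {'px': [289.0, 130.0], 'bbox': [260, 101, 59, 58], 'c': [664.7, -103.2], 'size': [41.7, 41.2], 'yaw': 73.30000305175781}
t 33.55 p [ 0.7212 -0.1221  0.1444] yaw(x axis) 163.32 w 0.0106 F [-0.5  0.  -0.3] g 59.353920221328735
need t [0.496 0.016 0.512] rz 0.0003 q [-0.23 -1.51]
```

Emit:
step_arm([
  {"tx":0.3,"ty":0.01,"tz":0,"rx":0,"ry":0,"rz":0,"claw":5},
  {"tx":0.496,"ty":0.016,"tz":0.1,"rx":0,"ry":0,"rz":0,"claw":5},
  {"tx":0.496,"ty":0.016,"tz":0.35,"rx":0,"ry":0,"rz":0,"claw":5},
  {"tx":0.496,"ty":0.016,"tz":0.5,"rx":0,"ry":0,"rz":0,"claw":5},
  {"tx":0.496,"ty":0.016,"tz":0.5,"rx":0,"ry":0,"rz":0,"claw":5},
  {"tx":0.496,"ty":0.016,"tz":0.58,"rx":0,"ry":0,"rz":0,"claw":5},
  {"tx":0.496,"ty":0.016,"tz":0.64,"rx":0,"ry":0,"rz":0,"claw":5},
  {"tx":0.496,"ty":0.016,"tz":0.69,"rx":0,"ry":0,"rz":0,"claw":5},
  {"tx":0.496,"ty":0.016,"tz":0.69,"rx":0,"ry":0,"rz":0,"claw":5},
  {"tx":0.496,"ty":0.016,"tz":0.69,"rx":0,"ry":0,"rz":0,"claw":5},
])

```text
time_s: 34.85
tool_pos: [0.6655, -0.1039, 0.062]
eef_rot: [[-0.958, 0.286, 0.001], [0.286, 0.958, -0.0], [-0.001, -0.0, -1.0]]
contact_force: [-0.3, -0.5, 1.6]
gripper_width: 0.0108
grip_force: 59.8
```

Emit:
step_arm([
  {"tx":0,"ty":0,"tz":0,"rx":0,"ry":0,"rz":0,"claw":30},
  {"tx":0,"ty":0,"tz":0,"rx":0,"ry":0,"rz":0,"claw":30},
  {"tx":0,"ty":0,"tz":-0.05,"rx":0,"ry":0,"rz":0,"claw":30},
  {"tx":0,"ty":0,"tz":-0.4,"rx":0,"ry":0,"rz":0,"claw":30},
  {"tx":0,"ty":0,"tz":-0.75,"rx":0,"ry":0,"rz":0,"claw":30},
])

```text
time_s: 35.48
tool_pos: [0.6648, -0.1037, 0.1522]
eef_rot: [[-0.958, 0.286, -0.001], [0.286, 0.958, 0.0], [0.001, -0.0, -1.0]]
contact_force: [0.6, 0.2, -0.1]
gripper_width: 0.0302
grip_force: 0.0
```

Emit:
step_arm([
  {"tx":0.5,"ty":-0.16,"tz":0,"rx":0,"ry":0,"rz":0.1,"claw":30},
  {"tx":0.914,"ty":-0.323,"tz":0,"rx":0,"ry":0,"rz":0.443,"claw":30},
  {"tx":0.914,"ty":-0.323,"tz":0,"rx":0,"ry":0,"rz":0.443,"claw":30},
  {"tx":0.914,"ty":-0.323,"tz":0,"rx":0,"ry":0,"rz":0.443,"claw":30},
  {"tx":0.914,"ty":-0.323,"tz":0,"rx":0,"ry":0,"rz":0.443,"claw":30},
  {"tx":0.914,"ty":-0.323,"tz":0,"rx":0,"ry":0,"rz":0.443,"claw":30},
  {"tx":0.914,"ty":-0.323,"tz":0,"rx":0,"ry":0,"rz":0.443,"claw":30},
  {"tx":0.914,"ty":-0.323,"tz":0,"rx":0,"ry":0,"rz":0.443,"claw":30},
])

```text
time_s: 36.48
tool_pos: [0.5491, -0.1095, 0.1515]
eef_rot: [[-0.553, 0.833, -0.0], [0.833, 0.553, 0.0], [0.0, -0.0, -1.0]]
contact_force: [0.0, 0.7, 0.5]
gripper_width: 0.0299
grip_force: 0.0
```

```bash
python3 - <<'E'
from h import *
im,o=cap('wrist','v4'); 
to(.5492,-.1094,.024,123.4,o)
E
```

```text
t 36.475 p [ 0.5491 -0.1095  0.1515] yaw(x axis) 123.55 w 0.0299 F [0.  0.7 0.5] g 0.0
need t [0.000e+00 1.000e-03 1.062e+00] rz 0.0017 q [-0.27 -0.86]
```

Emit:
step_arm([
  {"tx":0,"ty":0,"tz":0.45,"rx":0,"ry":0,"rz":0,"claw":30},
  {"tx":0,"ty":0,"tz":0.75,"rx":0,"ry":0,"rz":0,"claw":30},
  {"tx":0,"ty":0,"tz":0.9,"rx":0,"ry":0,"rz":0,"claw":30},
])

```text
time_s: 36.9
tool_pos: [0.5476, -0.1091, 0.0414]
eef_rot: [[-0.552, 0.834, -0.003], [0.834, 0.552, 0.001], [0.003, -0.002, -1.0]]
contact_force: [-0.0, 0.2, 0.3]
gripper_width: 0.0302
grip_force: 0.0
```

Emit:
step_arm([
  {"tx":0,"ty":0,"tz":0.16,"rx":0,"ry":0,"rz":0,"claw":30},
  {"tx":0,"ty":0,"tz":0.16,"rx":0,"ry":0,"rz":0,"claw":30},
  {"tx":0,"ty":0,"tz":0.16,"rx":0,"ry":0,"rz":0,"claw":5},
  {"tx":0,"ty":0,"tz":0.16,"rx":0,"ry":0,"rz":0,"claw":5},
  {"tx":0,"ty":0,"tz":0.16,"rx":0,"ry":0,"rz":0,"claw":5},
  {"tx":0,"ty":0,"tz":0.16,"rx":0,"ry":0,"rz":0,"claw":5},
])

```text
time_s: 37.65
tool_pos: [0.5495, -0.1097, 0.0251]
eef_rot: [[-0.552, 0.834, 0.001], [0.834, 0.552, -0.0], [-0.001, 0.001, -1.0]]
contact_force: [-0.7, -0.1, 3.4]
gripper_width: 0.0105
grip_force: 60.7
```

Emit:
step_arm([
  {"tx":0,"ty":0,"tz":-0.3,"rx":0,"ry":0,"rz":0,"claw":5},
  {"tx":0,"ty":0,"tz":-0.7,"rx":0,"ry":0,"rz":0,"claw":5},
  {"tx":0,"ty":0,"tz":-1,"rx":0,"ry":0,"rz":0,"claw":5},
])

```text
time_s: 38.02
tool_pos: [0.5493, -0.1096, 0.1463]
eef_rot: [[-0.552, 0.834, 0.001], [0.834, 0.552, -0.0], [-0.001, 0.001, -1.0]]
contact_force: [0.5, -0.6, -1.6]
gripper_width: 0.011
grip_force: 60.3
```

Emit:
step_arm([
  {"tx":0.01,"ty":-0.35,"tz":0,"rx":0,"ry":0,"rz":0,"claw":5},
  {"tx":0.016,"ty":-0.71,"tz":0,"rx":0,"ry":0,"rz":0,"claw":5},
  {"tx":0.016,"ty":-0.71,"tz":0,"rx":0,"ry":0,"rz":0,"claw":5},
  {"tx":0.016,"ty":-0.71,"tz":0,"rx":0,"ry":0,"rz":0,"claw":5},
  {"tx":0.016,"ty":-0.71,"tz":0,"rx":0,"ry":0,"rz":0,"claw":5},
])

```text
time_s: 38.65
tool_pos: [0.478, -0.1548, 0.1445]
eef_rot: [[-0.552, 0.834, 0.001], [0.834, 0.552, -0.0], [-0.001, 0.001, -1.0]]
contact_force: [0.2, -0.3, -1.3]
gripper_width: 0.0106
grip_force: 60.4
```

```bash
python3 - <<'E'
from h import *
im,o=cap('wrist','v5'); a=meas('v5','prd')
to(*a['c']/1000,.062,123.4,o)
E
```

```text
v5 prd {'px': [282.0, 124.0], 'bbox': [253, 94, 60, 60], 'c': [441.0, -103.4], 'dia': 43.2}
t 38.65 p [ 0.478  -0.1548  0.1445] yaw(x axis) 123.54 w 0.0106 F [ 0.2 -0.3 -1.3] g 60.35268187522888
need t [ 0.528 -0.021  0.687] rz 0.0015 q [-0.4  -0.98]
```

Emit:
step_arm([
  {"tx":0.3,"ty":-0.01,"tz":0,"rx":0,"ry":0,"rz":0,"claw":5},
  {"tx":0.528,"ty":-0.021,"tz":0.1,"rx":0,"ry":0,"rz":0,"claw":5},
  {"tx":0.528,"ty":-0.021,"tz":0.35,"rx":0,"ry":0,"rz":0,"claw":5},
  {"tx":0.528,"ty":-0.021,"tz":0.5,"rx":0,"ry":0,"rz":0,"claw":5},
  {"tx":0.528,"ty":-0.021,"tz":0.5,"rx":0,"ry":0,"rz":0,"claw":5},
  {"tx":0.528,"ty":-0.021,"tz":0.58,"rx":0,"ry":0,"rz":0,"claw":5},
  {"tx":0.528,"ty":-0.021,"tz":0.64,"rx":0,"ry":0,"rz":0,"claw":5},
  {"tx":0.528,"ty":-0.021,"tz":0.69,"rx":0,"ry":0,"rz":0,"claw":5},
  {"tx":0.528,"ty":-0.021,"tz":0.69,"rx":0,"ry":0,"rz":0,"claw":5},
  {"tx":0.528,"ty":-0.021,"tz":0.69,"rx":0,"ry":0,"rz":0,"claw":5},
])

```text
time_s: 39.95
tool_pos: [0.4401, -0.1037, 0.062]
eef_rot: [[-0.552, 0.834, 0.001], [0.834, 0.552, -0.0], [-0.001, 0.001, -1.0]]
contact_force: [-1.1, 0.5, 4.6]
gripper_width: 0.0108
grip_force: 61.0
```

Emit:
step_arm([
  {"tx":0,"ty":0,"tz":0,"rx":0,"ry":0,"rz":0,"claw":30},
  {"tx":0,"ty":0,"tz":0,"rx":0,"ry":0,"rz":0,"claw":30},
  {"tx":0,"ty":0,"tz":-0.05,"rx":0,"ry":0,"rz":0,"claw":30},
  {"tx":0,"ty":0,"tz":-0.4,"rx":0,"ry":0,"rz":0,"claw":30},
  {"tx":0,"ty":0,"tz":-0.75,"rx":0,"ry":0,"rz":0,"claw":30},
])

```text
time_s: 40.58
tool_pos: [0.4394, -0.1034, 0.1525]
eef_rot: [[-0.552, 0.834, -0.001], [0.834, 0.552, 0.0], [0.001, -0.001, -1.0]]
contact_force: [1.1, -0.5, 0.4]
gripper_width: 0.0302
grip_force: 0.0
```

Emit:
step_arm([
  {"tx":0.494,"ty":0.86,"tz":0,"rx":0,"ry":0,"rz":0.5,"claw":30},
  {"tx":0.494,"ty":0.86,"tz":0,"rx":0,"ry":0,"rz":0.5,"claw":30},
  {"tx":0.494,"ty":0.86,"tz":0,"rx":0,"ry":0,"rz":0.5,"claw":30},
  {"tx":0.494,"ty":0.86,"tz":0,"rx":0,"ry":0,"rz":0.5,"claw":30},
  {"tx":0.494,"ty":0.86,"tz":0,"rx":0,"ry":0,"rz":0.5,"claw":30},
])

```text
time_s: 41.2
tool_pos: [0.4931, 0.0034, 0.1518]
eef_rot: [[0.202, 0.979, -0.0], [0.979, -0.202, -0.0], [-0.0, -0.0, -1.0]]
contact_force: [0.1, -0.5, -0.0]
gripper_width: 0.0301
grip_force: 0.0
```

Emit:
step_arm([
  {"tx":0.959,"ty":0.26,"tz":0,"rx":0,"ry":0,"rz":0.576,"claw":30},
  {"tx":0.959,"ty":0.26,"tz":0,"rx":0,"ry":0,"rz":0.576,"claw":30},
  {"tx":0.959,"ty":0.26,"tz":0,"rx":0,"ry":0,"rz":0.576,"claw":30},
  {"tx":0.959,"ty":0.26,"tz":0,"rx":0,"ry":0,"rz":0.576,"claw":30},
  {"tx":0.959,"ty":0.26,"tz":0,"rx":0,"ry":0,"rz":0.576,"claw":30},
  {"tx":0.959,"ty":0.26,"tz":0,"rx":0,"ry":0,"rz":0.576,"claw":30},
  {"tx":0.959,"ty":0.26,"tz":0,"rx":0,"ry":0,"rz":0.576,"claw":30},
  {"tx":0.959,"ty":0.26,"tz":0,"rx":0,"ry":0,"rz":0.576,"claw":30},
])

```text
time_s: 42.2
tool_pos: [0.5466, 0.1093, 0.1517]
eef_rot: [[0.893, 0.45, 0.0], [0.45, -0.893, 0.0], [0.0, -0.0, -1.0]]
contact_force: [-0.1, 0.4, 0.3]
gripper_width: 0.0299
grip_force: 0.0
```

```bash
python3 - <<'E'
from h import *
im,o=cap('wrist','v6'); t,_=cap('top','t6')
to(.5472,.1092,.025,26.6,o)
E
```

```text
t 42.2 p [0.5466 0.1093 0.1517] yaw(x axis) 26.74 w 0.0299 F [-0.1  0.4  0.3] g 0.0
need t [0.004 0.003 1.056] rz 0.0016 q [0.12 1.23]
```

Emit:
step_arm([
  {"tx":0,"ty":0,"tz":0.45,"rx":0,"ry":0,"rz":0,"claw":30},
  {"tx":0,"ty":0,"tz":0.75,"rx":0,"ry":0,"rz":0,"claw":30},
  {"tx":0,"ty":0,"tz":0.9,"rx":0,"ry":0,"rz":0,"claw":30},
])

```text
time_s: 42.68
tool_pos: [0.5452, 0.1092, 0.0415]
eef_rot: [[0.893, 0.449, -0.003], [0.449, -0.893, -0.0], [-0.003, -0.001, -1.0]]
contact_force: [0.5, 0.2, -0.1]
gripper_width: 0.0297
grip_force: 0.0
```

Emit:
step_arm([
  {"tx":0,"ty":0,"tz":0.16,"rx":0,"ry":0,"rz":0,"claw":30},
  {"tx":0,"ty":0,"tz":0.16,"rx":0,"ry":0,"rz":0,"claw":30},
  {"tx":0,"ty":0,"tz":0.16,"rx":0,"ry":0,"rz":0,"claw":5},
  {"tx":0,"ty":0,"tz":0.16,"rx":0,"ry":0,"rz":0,"claw":5},
  {"tx":0,"ty":0,"tz":0.16,"rx":0,"ry":0,"rz":0,"claw":5},
  {"tx":0,"ty":0,"tz":0.16,"rx":0,"ry":0,"rz":0,"claw":5},
])

```text
time_s: 43.42
tool_pos: [0.5471, 0.1095, 0.025]
eef_rot: [[0.894, 0.449, 0.001], [0.449, -0.894, 0.0], [0.001, 0.0, -1.0]]
contact_force: [-0.3, -0.5, 3.2]
gripper_width: 0.0105
grip_force: 60.8
```

Emit:
step_arm([
  {"tx":0,"ty":0,"tz":-0.3,"rx":0,"ry":0,"rz":0,"claw":5},
  {"tx":0,"ty":0,"tz":-0.7,"rx":0,"ry":0,"rz":0,"claw":5},
  {"tx":0,"ty":0,"tz":-1,"rx":0,"ry":0,"rz":0,"claw":5},
])

```text
time_s: 43.8
tool_pos: [0.5471, 0.1095, 0.1464]
eef_rot: [[0.894, 0.449, 0.002], [0.449, -0.894, 0.0], [0.002, 0.001, -1.0]]
contact_force: [1.0, 0.3, -0.6]
gripper_width: 0.011
grip_force: 60.5
```

Emit:
step_arm([
  {"tx":-0.13,"ty":0.35,"tz":0,"rx":0,"ry":0,"rz":0,"claw":5},
  {"tx":-0.267,"ty":0.7,"tz":0,"rx":0,"ry":0,"rz":0,"claw":5},
])

```text
time_s: 44.05
tool_pos: [0.5563, 0.0195, 0.1456]
eef_rot: [[0.893, 0.451, 0.002], [0.451, -0.893, -0.0], [0.002, 0.001, -1.0]]
contact_force: [-0.1, 0.5, -1.0]
gripper_width: 0.0109
grip_force: 60.5
```

Emit:
step_arm([
  {"tx":-0.13,"ty":0.35,"tz":0,"rx":0,"ry":0,"rz":-0.1,"claw":5},
  {"tx":-0.267,"ty":0.69,"tz":0,"rx":0,"ry":0,"rz":-0.882,"claw":5},
  {"tx":-0.267,"ty":0.69,"tz":0,"rx":0,"ry":0,"rz":-0.882,"claw":5},
  {"tx":-0.267,"ty":0.69,"tz":0,"rx":0,"ry":0,"rz":-0.882,"claw":5},
  {"tx":-0.267,"ty":0.69,"tz":0,"rx":0,"ry":0,"rz":-0.882,"claw":5},
  {"tx":-0.267,"ty":0.69,"tz":0,"rx":0,"ry":0,"rz":-0.882,"claw":5},
  {"tx":-0.267,"ty":0.69,"tz":0,"rx":0,"ry":0,"rz":-0.882,"claw":5},
  {"tx":-0.267,"ty":0.69,"tz":0,"rx":0,"ry":0,"rz":-0.882,"claw":5},
  {"tx":-0.267,"ty":0.69,"tz":0,"rx":0,"ry":0,"rz":-0.882,"claw":5},
  {"tx":-0.267,"ty":0.69,"tz":0,"rx":0,"ry":0,"rz":-0.882,"claw":5},
])

```text
time_s: 45.3
tool_pos: [0.5642, -0.0684, 0.1444]
eef_rot: [[-0.275, 0.962, -0.0], [0.962, 0.275, -0.0], [-0.0, -0.0, -1.0]]
contact_force: [0.9, 0.6, 0.3]
gripper_width: 0.0106
grip_force: 60.4
```

Emit:
step_arm([
  {"tx":0,"ty":0,"tz":0,"rx":0,"ry":0,"rz":0,"claw":5},
  {"tx":0,"ty":0,"tz":0,"rx":0,"ry":0,"rz":0,"claw":5},
])

```text
time_s: 45.55
tool_pos: [0.5642, -0.0684, 0.1444]
eef_rot: [[-0.276, 0.961, -0.0], [0.961, 0.276, -0.0], [-0.0, -0.0, -1.0]]
contact_force: [-0.4, 0.2, -0.6]
gripper_width: 0.0103
grip_force: 60.4
```

```bash
python3 - <<'E'
from h import *
im,o=cap('wrist','v7'); a=meas('v7','pob')
to(*a['c']/1000,.062,a['yaw'],o)
E
```

```text
v7 pob {'px': [286.0, 121.0], 'bbox': [257, 72, 59, 99], 'c': [546.8, -5.5], 'size': [41.4, 71.4], 'yaw': 106.30000305175781}
t 45.55 p [ 0.5642 -0.0684  0.1444] yaw(x axis) 106.02 w 0.0103 F [-0.4  0.2 -0.6] g 60.440815687179565
need t [0.544 0.005 0.687] rz -0.0032 q [-0.19 -0.47]
```

Emit:
step_arm([
  {"tx":0.3,"ty":0.005,"tz":0,"rx":0,"ry":0,"rz":-0.003,"claw":5},
  {"tx":0.544,"ty":0.005,"tz":0.1,"rx":0,"ry":0,"rz":-0.003,"claw":5},
  {"tx":0.544,"ty":0.005,"tz":0.35,"rx":0,"ry":0,"rz":-0.003,"claw":5},
  {"tx":0.544,"ty":0.005,"tz":0.5,"rx":0,"ry":0,"rz":-0.003,"claw":5},
  {"tx":0.544,"ty":0.005,"tz":0.5,"rx":0,"ry":0,"rz":-0.003,"claw":5},
  {"tx":0.544,"ty":0.005,"tz":0.58,"rx":0,"ry":0,"rz":-0.003,"claw":5},
  {"tx":0.544,"ty":0.005,"tz":0.64,"rx":0,"ry":0,"rz":-0.003,"claw":5},
  {"tx":0.544,"ty":0.005,"tz":0.69,"rx":0,"ry":0,"rz":-0.003,"claw":5},
  {"tx":0.544,"ty":0.005,"tz":0.69,"rx":0,"ry":0,"rz":-0.003,"claw":5},
  {"tx":0.544,"ty":0.005,"tz":0.69,"rx":0,"ry":0,"rz":-0.003,"claw":5},
])

```text
time_s: 46.85
tool_pos: [0.547, -0.0056, 0.062]
eef_rot: [[-0.281, 0.96, 0.001], [0.96, 0.281, -0.0], [-0.0, 0.001, -1.0]]
contact_force: [-1.0, -0.1, 4.0]
gripper_width: 0.0106
grip_force: 61.1
```

Emit:
step_arm([
  {"tx":0,"ty":0,"tz":0,"rx":0,"ry":0,"rz":0,"claw":30},
  {"tx":0,"ty":0,"tz":0,"rx":0,"ry":0,"rz":0,"claw":30},
  {"tx":0,"ty":0,"tz":-0.05,"rx":0,"ry":0,"rz":0,"claw":30},
  {"tx":0,"ty":0,"tz":-0.4,"rx":0,"ry":0,"rz":0,"claw":30},
  {"tx":0,"ty":0,"tz":-0.75,"rx":0,"ry":0,"rz":0,"claw":30},
])

```text
time_s: 47.48
tool_pos: [0.5463, -0.0055, 0.1523]
eef_rot: [[-0.281, 0.96, -0.002], [0.96, 0.281, 0.0], [0.001, -0.001, -1.0]]
contact_force: [0.7, -0.0, -0.3]
gripper_width: 0.0304
grip_force: 0.0
```

Emit:
step_arm([
  {"tx":-0.1,"ty":0.48,"tz":0,"rx":0,"ry":0,"rz":0.1,"claw":30},
  {"tx":-0.2,"ty":0.952,"tz":0,"rx":0,"ry":0,"rz":0.309,"claw":30},
  {"tx":-0.2,"ty":0.952,"tz":0,"rx":0,"ry":0,"rz":0.309,"claw":30},
  {"tx":-0.2,"ty":0.952,"tz":0,"rx":0,"ry":0,"rz":0.309,"claw":30},
  {"tx":-0.2,"ty":0.952,"tz":0,"rx":0,"ry":0,"rz":0.309,"claw":30},
  {"tx":-0.2,"ty":0.952,"tz":0,"rx":0,"ry":0,"rz":0.309,"claw":30},
  {"tx":-0.2,"ty":0.952,"tz":0,"rx":0,"ry":0,"rz":0.309,"claw":30},
])

```text
time_s: 48.35
tool_pos: [0.6627, 0.0035, 0.1519]
eef_rot: [[0.199, 0.98, 0.0], [0.98, -0.199, 0.0], [0.0, 0.0, -1.0]]
contact_force: [-0.8, -0.2, 0.1]
gripper_width: 0.0299
grip_force: 0.0
```

```bash
python3 - <<'E'
from h import *
im,o=cap('wrist','v8')
to(.6634,.0033,.025,78.5,o)
E
```

```text
t 48.35 p [0.6627 0.0035 0.1519] yaw(x axis) 78.54 w 0.0299 F [-0.8 -0.2  0.1] g 0.0
need t [-1.000e-03  6.000e-03  1.057e+00] rz 0.0004 q [-0.06  0.14]
```

Emit:
step_arm([
  {"tx":0,"ty":0,"tz":0.45,"rx":0,"ry":0,"rz":0,"claw":30},
  {"tx":0,"ty":0.003,"tz":0.75,"rx":0,"ry":0,"rz":0,"claw":30},
  {"tx":0,"ty":0.003,"tz":0.9,"rx":0,"ry":0,"rz":0,"claw":30},
])

```text
time_s: 48.78
tool_pos: [0.662, 0.0035, 0.0415]
eef_rot: [[0.199, 0.98, -0.003], [0.98, -0.199, 0.0], [-0.0, -0.003, -1.0]]
contact_force: [-0.5, 0.1, 0.8]
gripper_width: 0.0302
grip_force: 0.0
```

Emit:
step_arm([
  {"tx":0,"ty":0,"tz":0.16,"rx":0,"ry":0,"rz":0,"claw":30},
  {"tx":0,"ty":0,"tz":0.16,"rx":0,"ry":0,"rz":0,"claw":30},
  {"tx":0,"ty":0,"tz":0.16,"rx":0,"ry":0,"rz":0,"claw":5},
  {"tx":0,"ty":0,"tz":0.16,"rx":0,"ry":0,"rz":0,"claw":5},
  {"tx":0,"ty":0,"tz":0.16,"rx":0,"ry":0,"rz":0,"claw":5},
  {"tx":0,"ty":0,"tz":0.16,"rx":0,"ry":0,"rz":0,"claw":5},
])

```text
time_s: 49.52
tool_pos: [0.6645, 0.0034, 0.0256]
eef_rot: [[0.199, 0.98, 0.002], [0.98, -0.199, -0.0], [0.0, 0.002, -1.0]]
contact_force: [1.4, -0.8, 5.4]
gripper_width: 0.0107
grip_force: 61.7
```

Emit:
step_arm([
  {"tx":0,"ty":0,"tz":-0.3,"rx":0,"ry":0,"rz":0,"claw":5},
  {"tx":0,"ty":0,"tz":-0.7,"rx":0,"ry":0,"rz":0,"claw":5},
  {"tx":0,"ty":0,"tz":-1,"rx":0,"ry":0,"rz":0,"claw":5},
])

```text
time_s: 49.9
tool_pos: [0.6637, 0.0035, 0.1461]
eef_rot: [[0.199, 0.98, 0.001], [0.98, -0.199, -0.0], [0.0, 0.001, -1.0]]
contact_force: [0.7, 0.9, 0.0]
gripper_width: 0.0109
grip_force: 60.9
```

Emit:
step_arm([
  {"tx":-0.4,"ty":0.02,"tz":0,"rx":0,"ry":0,"rz":0,"claw":5},
  {"tx":-0.772,"ty":0.043,"tz":0,"rx":0,"ry":0,"rz":0,"claw":5},
])

```text
time_s: 50.15
tool_pos: [0.6501, -0.0888, 0.1453]
eef_rot: [[0.198, 0.98, 0.001], [0.98, -0.198, -0.0], [-0.0, 0.001, -1.0]]
contact_force: [0.3, 0.5, 0.1]
gripper_width: 0.0107
grip_force: 60.9
```

Emit:
step_arm([
  {"tx":-0.4,"ty":0.02,"tz":0,"rx":0,"ry":0,"rz":0,"claw":5},
  {"tx":-0.772,"ty":0.043,"tz":0,"rx":0,"ry":0,"rz":0,"claw":5},
])

```text
time_s: 50.4
tool_pos: [0.636, -0.1815, 0.1442]
eef_rot: [[0.199, 0.98, -0.001], [0.98, -0.199, 0.0], [0.0, -0.001, -1.0]]
contact_force: [0.5, 0.2, 0.0]
gripper_width: 0.0109
grip_force: 60.9
```

Emit:
step_arm([
  {"tx":-0.4,"ty":0.02,"tz":0,"rx":0,"ry":0,"rz":0,"claw":5},
  {"tx":-0.772,"ty":0.043,"tz":0,"rx":0,"ry":0,"rz":0,"claw":5},
])

```text
time_s: 50.65
tool_pos: [0.6226, -0.2734, 0.1441]
eef_rot: [[0.2, 0.98, -0.001], [0.98, -0.2, 0.0], [0.0, -0.001, -1.0]]
contact_force: [0.0, 0.0, -0.0]
gripper_width: 0.0107
grip_force: 60.9
```

Emit:
step_arm([
  {"tx":-0.4,"ty":0.02,"tz":0,"rx":0,"ry":0,"rz":0,"claw":5},
  {"tx":-0.772,"ty":0.043,"tz":0,"rx":0,"ry":0,"rz":0,"claw":5},
  {"tx":-0.772,"ty":0.043,"tz":0,"rx":0,"ry":0,"rz":0,"claw":5},
  {"tx":-0.772,"ty":0.043,"tz":0,"rx":0,"ry":0,"rz":0,"claw":5},
  {"tx":-0.772,"ty":0.043,"tz":0,"rx":0,"ry":0,"rz":0,"claw":5},
])

```text
time_s: 51.28
tool_pos: [0.6099, -0.3623, 0.1442]
eef_rot: [[0.198, 0.98, -0.001], [0.98, -0.198, 0.001], [0.001, -0.001, -1.0]]
contact_force: [-0.0, 0.2, -0.8]
gripper_width: 0.0106
grip_force: 60.9
```

```bash
python3 - <<'E'
from h import *
im,o=cap('wrist','v9'); say(o)
g=im.max(2); print(np.median(g[:200]))
c=proj([.6224,-.2999,.059],o).astype(int); print(c)
m=np.zeros(g.shape,np.uint8); m[max(0,c[1]-70):c[1]+70,c[0]-80:c[0]+80]=255; m[g>=.72*np.median(g[:200])]=0
m=cv2.morphologyEx(m,cv2.MORPH_OPEN,cv2.getStructuringElement(2,(31,31)))
n,l,s,ct=cv2.connectedComponentsWithStats(m); print(s[1:],ct[1:])
h=cv2.convexHull(cv2.findContours(m,0,1)[0][0])[:,0]
P=np.array([plane('wrist',p,.059,o)[:2] for p in h])*1000
q=np.linalg.lstsq(np.c_[2*P,np.ones(len(P))],(P**2).sum(1),rcond=None)[0]; print(q[:2],'dia',2*np.sqrt(q[2]+q[0]**2+q[1]**2))
to(q[0]/1000,q[1]/1000,.085,78.5,o)
E
```

```text
t 51.275 p [ 0.6099 -0.3623  0.1442] yaw(x axis) 78.57 w 0.0106 F [-0.   0.2 -0.8] g 60.87757229804993
221.0
[284 123]
[[ 241   80   91   89 6319]] [[286.74711188 124.09890806]]
[ 623.5703664 -300.6085919] dia 60.61788828474462
t 51.275 p [ 0.6099 -0.3623  0.1442] yaw(x axis) 78.57 w 0.0106 F [-0.   0.2 -0.8] g 60.87757229804993
need t [0.526 0.01  0.494] rz 0.0008 q [-0.6 -0.4]
```

Emit:
step_arm([
  {"tx":0.3,"ty":0.008,"tz":0,"rx":0,"ry":0,"rz":0,"claw":5},
  {"tx":0.526,"ty":0.008,"tz":0.1,"rx":0,"ry":0,"rz":0,"claw":5},
  {"tx":0.526,"ty":0.008,"tz":0.3,"rx":0,"ry":0,"rz":0,"claw":5},
  {"tx":0.526,"ty":0.008,"tz":0.4,"rx":0,"ry":0,"rz":0,"claw":5},
  {"tx":0.526,"ty":0.008,"tz":0.4,"rx":0,"ry":0,"rz":0,"claw":5},
  {"tx":0.526,"ty":0.008,"tz":0.46,"rx":0,"ry":0,"rz":0,"claw":5},
  {"tx":0.526,"ty":0.008,"tz":0.52,"rx":0,"ry":0,"rz":0,"claw":5},
  {"tx":0.526,"ty":0.008,"tz":0.57,"rx":0,"ry":0,"rz":0,"claw":5},
  {"tx":0.526,"ty":0.008,"tz":0.57,"rx":0,"ry":0,"rz":0,"claw":5},
  {"tx":0.526,"ty":0.008,"tz":0.57,"rx":0,"ry":0,"rz":0,"claw":5},
])

```text
time_s: 52.58
tool_pos: [0.6234, -0.3024, 0.0766]
eef_rot: [[0.2, 0.98, 0.001], [0.98, -0.2, -0.0], [-0.0, 0.001, -1.0]]
contact_force: [-1.2, -0.4, 4.8]
gripper_width: 0.0106
grip_force: 61.6
```

Emit:
step_arm([
  {"tx":0,"ty":0,"tz":0,"rx":0,"ry":0,"rz":0,"claw":30},
  {"tx":0,"ty":0,"tz":0,"rx":0,"ry":0,"rz":0,"claw":30},
  {"tx":0,"ty":0,"tz":-0.05,"rx":0,"ry":0,"rz":0,"claw":30},
  {"tx":0,"ty":0,"tz":-0.4,"rx":0,"ry":0,"rz":0,"claw":30},
  {"tx":0,"ty":0,"tz":-1,"rx":0,"ry":0,"rz":0,"claw":30},
  {"tx":0,"ty":0,"tz":-1,"rx":0,"ry":0,"rz":0,"claw":30},
])

```text
time_s: 53.32
tool_pos: [0.6265, -0.3038, 0.2024]
eef_rot: [[0.199, 0.98, 0.01], [0.98, -0.199, -0.005], [-0.003, 0.011, -1.0]]
contact_force: [0.9, -0.8, -0.5]
gripper_width: 0.0301
grip_force: 0.0
```

Emit:
step_arm([
  {"tx":0.98,"ty":-0.2,"tz":-1,"rx":0,"ry":0,"rz":-0.55,"claw":30},
  {"tx":0.98,"ty":-0.2,"tz":-1,"rx":0,"ry":0,"rz":-0.55,"claw":30},
  {"tx":0.98,"ty":-0.2,"tz":-1,"rx":0,"ry":0,"rz":-0.55,"claw":30},
  {"tx":0.98,"ty":-0.2,"tz":-1,"rx":0,"ry":0,"rz":-0.55,"claw":30},
  {"tx":0.98,"ty":-0.2,"tz":-1,"rx":0,"ry":0,"rz":-0.55,"claw":30},
  {"tx":0.98,"ty":-0.2,"tz":-1,"rx":0,"ry":0,"rz":-0.55,"claw":30},
])

```text
time_s: 54.08
tool_pos: [0.623, -0.1817, 0.3154]
eef_rot: [[-0.615, 0.789, -0.001], [0.789, 0.615, 0.0], [0.001, -0.001, -1.0]]
contact_force: [-0.8, -0.3, -0.3]
gripper_width: 0.03
grip_force: 0.0
```

Emit:
step_arm([
  {"tx":0.787,"ty":0.617,"tz":0,"rx":0,"ry":0,"rz":-0.577,"claw":30},
  {"tx":0.787,"ty":0.617,"tz":0,"rx":0,"ry":0,"rz":-0.577,"claw":30},
  {"tx":0.787,"ty":0.617,"tz":0,"rx":0,"ry":0,"rz":-0.577,"claw":30},
  {"tx":0.787,"ty":0.617,"tz":0,"rx":0,"ry":0,"rz":-0.577,"claw":30},
  {"tx":0.787,"ty":0.617,"tz":0,"rx":0,"ry":0,"rz":-0.577,"claw":30},
  {"tx":0.787,"ty":0.617,"tz":0,"rx":0,"ry":0,"rz":-0.577,"claw":30},
  {"tx":0.787,"ty":0.617,"tz":0,"rx":0,"ry":0,"rz":-0.577,"claw":30},
  {"tx":0.787,"ty":0.617,"tz":0,"rx":0,"ry":0,"rz":-0.577,"claw":30},
])

```text
time_s: 55.08
tool_pos: [0.6235, -0.0622, 0.3158]
eef_rot: [[-1.0, 0.003, -0.0], [0.003, 1.0, 0.0], [0.0, 0.0, -1.0]]
contact_force: [-0.2, 0.5, -0.3]
gripper_width: 0.0299
grip_force: 0.0
```

```bash
python3 - <<'E'
from h import *
im,o=cap('wrist','z1'); say(o); s,_=cap('scene','z2')
sc=cv2.resize(s[180:340,110:350],(640,427)); cv2.imwrite('pics/zz.png',np.vstack([im[:260],cv2.resize(s[175:325,110:340],(560,340))[:340]]))
for k,xy in [('lcup',(.6233,-.3003)),('lbs',(.408,.0236)),('lsq',(.665,-.1035)),('lrd',(.4405,-.1035)),('lob',(.547,-.0055))]:
    try: meas('z1',k,xy,.059 if k=='lcup' else .049)
    except Exception as e: print(k,e)
E
```

```text
t 55.075 p [ 0.6235 -0.0622  0.3158] yaw(x axis) 179.81 w 0.0299 F [-0.2  0.5 -0.3] g 0.0
z1 lcup {'px': [118.0, 172.0], 'bbox': [88, 120, 57, 84], 'c': [604.1, -292.1], 'dia': 101.3, 'bar': [602.7, -308.8], 'bsize': [54.3, 103.8], 'byaw': 135.8000030517578}
z1 lbs {'px': [351.0, 20.0], 'bbox': [322, 0, 61, 42], 'c': [423.0, 21.9], 'size': [57.6, 72.5], 'yaw': 98.69999694824219, 'bar': [400.8, 32.2], 'bsize': [18.1, 12.0], 'byaw': 8.600000381469727}
z1 lsq {'px': [254.0, 202.0], 'bbox': [233, 181, 42, 45], 'c': [660.6, -103.3], 'size': [45.2, 51.6], 'yaw': 163.60000610351562, 'bar': [669.8, -106.4], 'bsize': [12.7, 37.6], 'byaw': 163.1999969482422}
z1 lrd {'px': [253.0, 36.0], 'bbox': [233, 12, 38, 42], 'c': [444.2, -102.6], 'dia': 52.6, 'bar': [429.3, -107.1], 'bsize': [16.6, 36.4], 'byaw': 114.5}
z1 lob {'px': [331.0, 113.0], 'bbox': [298, 89, 67, 49], 'c': [547.1, -6.1], 'size': [45.4, 75.1], 'yaw': 106.19999694824219, 'bar': [545.9, -0.4], 'bsize': [12.7, 36.2], 'byaw': 105.69999694824219}
```

View pics/zz.png

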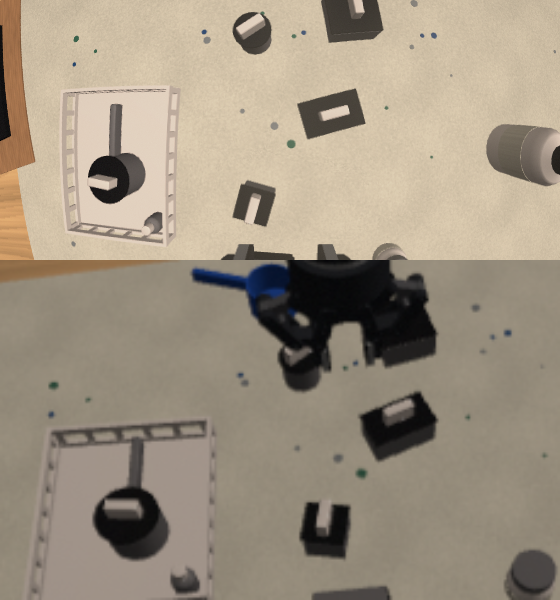

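The last view shows all five lids seated and level: cup (115,178), round (252,28), big square (353,18), oblong (332,112) and square (254,203). Nothing else was disturbed, so I'm handing the job in.

```bash
python3 -c "
from rig import r
print(r.close_job())"
```

```text
the job is handed in; nothing more can be done
None
```

I've handed the job in at about 55 s of the allowed 210 s: the cup was filled with one full pump stroke and stood back in the basket, and it and all four pots look closed with their own lids, fully seated, in the last pictures; the judge's result was not shown.

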